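Pack up a tube rack to the height gauge

ROBOT

A 6-joint arm with a two-finger parallel gripper is mounted at the origin on a cart in front of the work surface, level with it; the furniture and walls round the work are solid. World frame = base frame: x ahead of the robot, y to its left, z up, the work surface at z = 0. Lengths are in m, angles in rad, forces in N, time in s.
With the tool pointing down it reaches from about 0.3 to 0.75 m from the base axis. Payload 8.5 kg.
Tool frame: the origin (TCP) lies midway between the tips of the shut fingers; the grasp point (between the pads) lies 19 mm behind it (r.hold_point_z is the distance from the TCP to the grasp point, in m); z points along the fingers, y is the line along which they close (so a half turn about z gives the same grasp; the last joint's range is limited). The gripper opens to 85 mm and grips with 20 to 120 N. Pads are 22 mm wide; open, the fingers measure 114 mm over their backs; the gripper's body (76 mm by 85 mm) begins 54 mm behind the grasp point. The pads swing forward as they close: fully open they stand 13 mm farther back than shut.
Start: joints at [-1.564, 0.381, 1.297, -0, 1.464, -0.215], TCP at [0.121, -0.537, 0.231] pointing down, gripper open.
Joint ranges: [-3.11, 3.11], [-0.89, 2.33], [0.22, 2.48], [-1.42, 4.56], [0.17, 2.85], [-2.88, 2.88]. Speed limits (rad/s): [2.39, 2.39, 3.14, 3.14, 3.14, 3.14].

INTERFACE

Orientations are given as a unit quaternion [x, y, z, w].
In Python, from station import monitor, vision, order, r gives the robot as it stands. The module is installed in compiled form; this text tells all that it offers.
- The arm moves only by the tool step_arm, never from a script. Its argument "targets" is a list of rows, each an object of numbers: "x", "y", "z": the shift along the tool's x, y, z each as a share of 0.02 m, from -1 to 1; "roll": the turn about the tool's z as a share of 2 rad, from -1 to 1; "grip": the gripper's target within -1 to 1 (fully open at 1, half-way at 0, shut at -1). A call has 1 to 12 rows; each row shifts and turns the commanded pose from where the row before left it, along the tool's axes as they then stand; what a row does not reach is not made up. A row lasts 1/8 s, in which the tool goes at most 62.5 mm and 10.7 degrees, less where a joint would pass 70% of its speed; a pose out of reach is approached as far as the arm can. A call with a number of a shift or a turn outside -1 to 1 is refused whole. A call with a gripper value outside its range is refused whole. The fingers move at their own pace and stop on an object; "newtons" is the grip in N (left out, the last holds). Time passes only in rows, so rows that do not move let the fingers close. It gives the time, the measured TCP pose, the force, the opening and the grip force at its end, in the units of the state.
- monitor.sense(): the state, without advancing time (a new reading comes with each control period).
- vision.camera(name): name is "scene" or "top" or "wrist"; returns a dict with "color" (384x512x3 uint8, red, green, blue), "z_map" (384x512 float32, m along the optical axis (not along the pixel's ray), 0 where there is no reading), "fov_y" (degrees; the focal length in pixels is half the picture's height over the tangent of half this angle, whatever the lens; pixels are square), "cx", "cy" (the principal point, pixels), "dist_coeffs" ([k1, k2, p1, p2, k3] as OpenCV has them; the pictures are not rectified), "R" (3x3) and "t" (3): a world point X has camera coordinates R X + t. Camera axes: x right, y down, z forward; pixel columns grow to the right and rows downward; lengths in m; the calibration is good to about 2 mm. A picture is of the moment at which its call begins.
- order.sign_off(): hands the job in; it is judged then, once.
The state is a dict: "t": time; "q": joint angles; "joint_velocities": joint speeds; "joint_torque": joint torques, N m; "tcp_pos": TCP position; "orientation": TCP orientation; "force": force on the tool from outside, world axes, zero at the start; "wrist_torque": the same for the moment, N m; "finger_gap": finger opening in m; "grip_force": force on a finger pad.
Only numpy, scipy, OpenCV 4.12 (cv2) and the standard library are available. Lean on these libraries where they do the work, as an engineer would, in place of code of your own. Each camera call takes 0.05 s, during which the arm holds its last target. There are 200 camera calls.

TASK

Raise the white tube rack to sampling height: lay whichever of the three spacer plates are needed flat in a squared-up pile on the marked rectangle of the fixture, then stand the rack upright and lengthways on the pile, central on it, so that its top comes between the two blades of the gauge on the column. Leave plates that are not needed in their places on the ramp, do not shift the gauge's setting, and do not disturb the glassware, bottles and timer standing about.

Things in the scene. Friction and masses are not known exactly. Their poses are not given: they have to be found in the camera images.
- stand (a point): Middle of the marked place for the pile: a thin scribed rectangle (108 x 60 mm) on top of the fixture's fixed aluminium base plate (210 x 80 x 10 mm; this point is 10 mm above the worktop). z up, x along the fixture toward the gauge column (16 mm square, to 176 mm above the worktop, 118 mm away). The gauge blades' tips are 82 mm away along x; nearer nothing stands above the base plate.
- window (a point): Middle of the gauge window, at the blade tips: the 18 mm high gap between two level steel blades (26 mm wide, 4 mm thick) on the clamped slide of the column, so the gap runs from 9 mm below to 9 mm above this point. z up. Its height is set anew each time, 27 to 74 mm above the top of a tube rack standing straight on the base plate.
- rack_centre (a point): Centre (29 mm above its underside) of the empty white tube rack: 55 mm wide (x), 128 mm long (y), 58 mm high (z up), 0.14 kg, loose on the worktop. Take it across its width, at the middle of its length, high up: the top grid is the uppermost 4 mm, a second grid lies 28 mm above the underside; cross bars reach the full width 11 mm to either side of the middle.
- rack_top (a point): Centre of the tube rack's top face, 58 mm above its underside; same axes as rack_centre.
- plate_thin_centre (a point): Centre of the thin aluminium spacer plate: 100 mm long (x), 50 mm wide (y), 10 mm thick (z), about 0.14 kg. The plates differ only in thickness (10, 20, 40 mm). At the start they lie on the ramp in any order: x then points up the slope, z square to the slope. Take it across its width.
- plate_middle_centre (a point): Centre of the middle aluminium spacer plate: 100 mm long (x), 50 mm wide (y), 20 mm thick (z), about 0.27 kg. The plates differ only in thickness (10, 20, 40 mm). At the start they lie on the ramp in any order: x then points up the slope, z square to the slope. Take it across its width.
- plate_thick_centre (a point): Centre of the thick aluminium spacer plate: 100 mm long (x), 50 mm wide (y), 40 mm thick (z), about 0.54 kg. The plates differ only in thickness (10, 20, 40 mm). At the start they lie on the ramp in any order: x then points up the slope, z square to the slope. Take it across its width.
- ramp_middle (a point): Middle of the upper face of the fixed grey ramp (118 x 236 mm), 45 mm above the worktop. It slopes 30 degrees, down to the robot's left: x points up the slope, y across, z square to it. Three plates lie flat on it side by side, centres about 86 mm apart, some 30 mm free between them, lower ends against a lip 6 mm high.
- dish_centre (a point): Centre of a bystander: petri dish, 59 mm across, 15 mm high, centre 7.5 mm up; loose, to be left alone.
- small_bottle_centre (a point): Centre of a bystander: small reagent bottle with green cap, 43 mm across, 82 mm high; loose, to be left alone.
- brown_bottle_centre (a point): Centre of a bystander: brown reagent bottle with black cap, 60 mm across, 118 mm high; loose, to be left alone.
- cylinder_centre (a point): Centre of a bystander: tall measuring cylinder on a blue foot, foot 57 mm across, 188 mm high; loose, to be left alone.
- timer_centre (a point): Centre of a bystander: wedge-shaped digital timer, 66 x 70 x 36 mm; loose, to be left alone.
- tube_rack: the tube rack itself (see rack_centre); origin at the centre of its underside
Mind the look-alikes: they are no part of the job. Leave any turquoise look-alike of the part that bears plate_thick_centre alone.

How it is judged:
By the outcome, as a careful person would: the job done as asked, in the order asked, and still so for the second after the job is handed in, with the robot touching nothing.
It also fails if it takes over 72 s, if anything falls off the work surface, if the arm or the gripper's body presses on something with over 40 N, if the wrist force passes 120 N, or if a joint passes its speed limit or range.

## Working session

There is one attempt and no reset: what is moved stays moved. The work goes in short steps, Python scripts to look and compute and a tool call to move; the robot and the scene stay as the last step left them, time stands still between calls to the robot, and variables do not carry over. Pictures are saved under pics/ and viewed, at most 10 in all, crops included, and the job is handed in when it is done.

Besides the shell and the picture viewer there is one more tool, called after "Request:" in YAML: its name, and indented under it one key for each argument. step_arm: Moves the arm, as the interface text tells. Shift numbers are shares of 0.02 m and turn numbers shares of 2 rad, none past 1 either way. Its arguments: {"type":"object","properties":{"targets":{"type":"array","items":{"type":"object","properties":{"x":{"type":"number"},"y":{"type":"number"},"z":{"type":"number"},"roll":{"type":"number"},"grip":{"type":"number"}}}},"newtons":{"type":"number"}},"required":["targets"]}

```bash
mkdir -p pics; cat > h.py <<'E'
import numpy as np, cv2
from station import monitor, vision, order, r
def cam(n):
    c=vision.camera(n); f=192/np.tan(np.radians(c['fov_y'])/2)
    c['K']=np.array([[f,0,c['cx']],[0,f,c['cy']],[0,0,1]]); c['d']=np.array(c['dist_coeffs'],float)
    c['R']=np.array(c['R']);c['t']=np.array(c['t']); return c
def save(c,name,box=None,s=1):
    im=c['color'][:,:,::-1]
    if box: im=im[box[1]:box[3],box[0]:box[2]]
    cv2.imwrite('pics/'+name,cv2.resize(im,None,fx=s,fy=s,interpolation=cv2.INTER_CUBIC))
def rays(c,uv):
    n=cv2.undistortPoints(np.array(uv,float).reshape(-1,1,2),c['K'],c['d']).reshape(-1,2)
    return np.c_[n,np.ones(len(n))]
def plane(c,uv,z):
    d=rays(c,uv)@c['R']; o=-c['R'].T@c['t']
    return o+d*((z-o[2])/d[:,2])[:,None]
def cloud(c):
    v,u=np.mgrid[0:384,0:512]; d=rays(c,np.c_[u.ravel(),v.ravel()])*c['z_map'].reshape(-1,1)
    return ((d-c['t'])@c['R']).reshape(384,512,3)
E
python3 - <<'E'
from h import *
a=cam('scene');save(a,'s1.png',s=1.5);b=cam('top');save(b,'t1.png',s=1.5)
for c in(a,b):print(-c['R'].T@c['t'],c['R'],c['fov_y'],(c['z_map']>0).mean())
import pickle;pickle.dump((a,b),open('c1.pkl','wb'))
s=monitor.sense();print(s, r.hold_point_z)
E
```

```text
[ 0.0811874  -1.00818209  1.03017702] [[ 0.86789676 -0.4967328  -0.00342787]
 [-0.31205311 -0.53982741 -0.78179871]
 [ 0.3864946   0.67959024 -0.62352147]] 48.93597178117418 0.9959513346354166
[ 0.41631162 -0.02685301  1.13210514] [[ 0.06684862 -0.99775661  0.00360744]
 [-0.97581226 -0.06613174 -0.20836753]
 [ 0.20813865  0.01040889 -0.97804394]] 57.311278837905554 0.9959360758463541
{'t': 0.1, 'q': array([-1.56430753e+00,  3.81099438e-01,  1.29814190e+00, -1.02122753e-05,
        1.46360669e+00, -2.15295343e-01]), 'joint_velocities': array([-5.90104207e-04, -1.29264021e-03, -3.49419298e-03,  1.60926256e-04,
        7.99294851e-04,  8.50304739e-05]), 'joint_torque': array([ 1.15954375e-03, -4.49228418e+01, -2.31660229e+01, -2.39088522e-04,
        3.60702128e-03,  4.57197800e-07]), 'tcp_pos': array([ 0.12097962, -0.53626398,  0.23080372]), 'orientation': array([ 9.93857516e-01,  1.10665459e-01,  6.03644436e-05, -6.24795364e-04]), 'force': array([-0.2757585 , -0.20665051,  0.55072767]), 'wrist_torque': array([ 0.01097621,  0.03049968, -0.01316663]), 'grip_force': 0.0, 'finger_gap': 0.08532499022807398} 0.0187
```

View pics/s1.png

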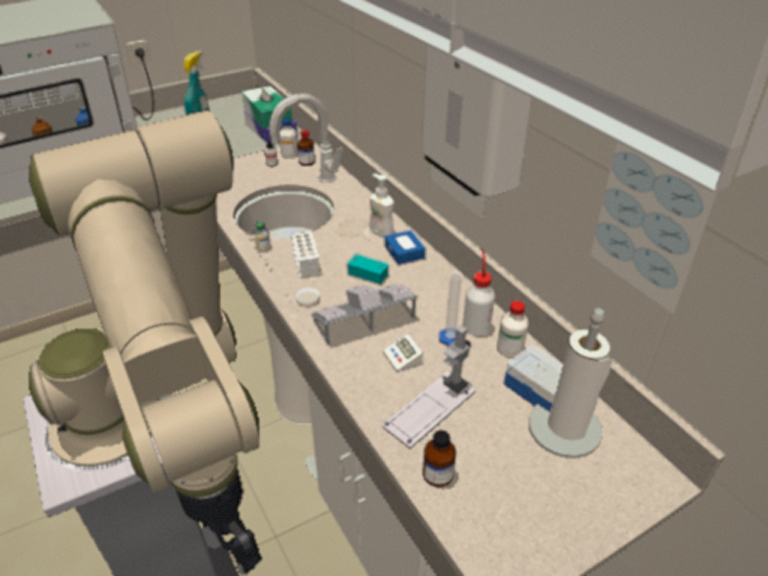

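View pics/t1.png

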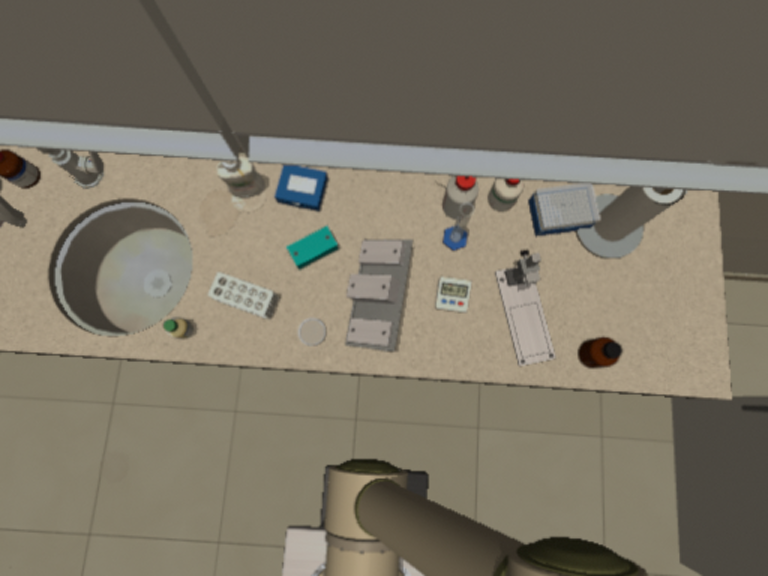

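The scene picture shows the ramp with three plates at (365,305), the fixture at (430,405), the rack at (305,253) and the timer at (403,352). In the top picture the plates are at (381,252), (369,287) and (371,332), the rack at (241,294), and the fixture runs from (540,360) to its column at (525,268). The turquoise block at (313,247) is the look-alike and stays untouched.

```bash
python3 - <<'E'
from h import *
import pickle;a,b=pickle.load(open('c1.pkl','rb'))
P=cloud(b);Q=cloud(a)
def at(u,v): return np.round(P[int(v/1.5),int(u/1.5)],4)
for n,u,v in [('pA',381,252),('pB',369,287),('pC',371,332),('ramp',395,300),('ramp',400,270),('rack',241,294),('base',530,330),('tab',450,340),('timer',453,290),('dish',312,330),('brown',606,350),('cyl',465,215),('sm',172,326)]:print(n,at(u,v))
n=np.array([0,np.sin(np.pi/6),np.cos(np.pi/6)])
# ramp yaw & plates by normal offset
box=P[150:240,220:280].reshape(-1,3); box=box[(box[:,2]>.012)]
h=box@n; print(np.histogram(h,bins=np.arange(h.min(),h.max()+.004,.004)))
# fixture base: z 8..13 mm
hsv=cv2.cvtColor(b['color'],cv2.COLOR_RGB2HSV)
def rect(m,name,P=P):
    k,l,st,_=cv2.connectedComponentsWithStats(m.astype(np.uint8)); i=1+np.argmax(st[1:,4]);p=P[l==i]
    rc=cv2.minAreaRect((p[:,:2]*1000).astype(np.float32)); print(name,rc,np.median(p[:,2]),len(p))
m=np.zeros(P.shape[:2],bool);m[170:250,320:380]=1
rect(m&(P[...,2]>.006)&(P[...,2]<.016),'base')
m=np.zeros(P.shape[:2],bool);m[170:220,130:190]=1
rect(m&(P[...,2]>.03),'rack')
# gauge from scene and top: points above base
for X,nm in((P,'top'),(Q,'scene')):
    s=X.reshape(-1,3); bb=at(525,330); s=s[(abs(s[:,0]-.5)<.2)&(s[:,1]<-.2)&(s[:,1]>-.4)&(s[:,2]>.03)]
    print(nm,len(s)); 
    for lo in np.arange(.03,.2,.01):
        q=s[(s[:,2]>=lo)&(s[:,2]<lo+.01)]
        if len(q):print(round(lo,3),len(q),q.min(0).round(3),q.max(0).round(3))
save(a,'s2.png',(250,180,330,310),5.5) if 0 else save(a,'s2.png',(250,200,330,300),6)
save(b,'t2.png',(220,145,380,255),5)
E
```

```text
pA [0.7095 0.0087 0.0654]
pB [0.6305 0.0273 0.0832]
pC [0.5423 0.0185 0.0579]
ramp [ 0.6078 -0.0262  0.0744]
ramp [ 0.6733 -0.0314  0.0656]
rack [0.6009 0.292  0.0635]
base [ 0.5738 -0.3175  0.0121]
tab [ 0.5441 -0.1503  0.0033]
timer [ 0.6463 -0.1489  0.0332]
dish [0.5419 0.1442 0.0172]
brown [ 0.531  -0.4344  0.1216]
cyl [ 0.7801 -0.1554  0.1312]
sm [0.5245 0.4129 0.0866]
(array([  2,   1,   0,   0,   0,   0,   3,  56, 256, 396, 272, 125, 439,
       422,  37,  23,  16,  30, 175, 262,  25,  17,  11,   0,   0,   0,
         0,   0,   0,   0,   0,   0,   0,   0,   0,   0,   0,   0,   0,
         0,   0,   0,   0,   0,   0,   0,   0,   0,   0,   0,   0,   0,
         0,   0,   0,   0,   0,   0,   0,   0,   0,   0,   0,   0,   0,
         0,   0,   0,   0,   0,   0,   0,   0,   0,   0,   0,   0,   0,
         0,   0,   0,   0,   0,   0,   0,   0,   0,   0,   0,   0,   0,
         0,   0,   0,   0,   0,   0,   0,   0,   0,   0,   0,   0,   0,
         0,   0,   0,   0,   0,   0,   0,   0,   0,   0,   0,   0,   0,
         0,   0,   0,   0,   0,   0,   0,   0,   0,   0,   0,   0,   0,
  
[... 4875 characters left out ...]
]
0.05 15 [ 0.679 -0.294  0.05 ] [ 0.696 -0.28   0.06 ]
0.06 14 [ 0.678 -0.293  0.06 ] [ 0.697 -0.282  0.069]
0.07 12 [ 0.677 -0.293  0.07 ] [ 0.696 -0.283  0.078]
0.08 5 [ 0.679 -0.296  0.08 ] [ 0.695 -0.289  0.085]
0.09 2 [ 0.67  -0.301  0.098] [ 0.678 -0.299  0.099]
0.1 55 [ 0.65  -0.306  0.101] [ 0.7   -0.278  0.11 ]
0.11 20 [ 0.659 -0.306  0.112] [ 0.699 -0.295  0.12 ]
0.12 87 [ 0.651 -0.304  0.121] [ 0.7   -0.268  0.13 ]
0.13 29 [ 0.659 -0.303  0.13 ] [ 0.698 -0.27   0.139]
0.14 17 [ 0.68  -0.294  0.141] [ 0.696 -0.278  0.149]
0.15 17 [ 0.68  -0.296  0.15 ] [ 0.695 -0.28   0.159]
0.16 18 [ 0.677 -0.295  0.161] [ 0.697 -0.282  0.169]
0.17 20 [ 0.678 -0.293  0.17 ] [ 0.696 -0.278  0.177]
```

View pics/s2.png

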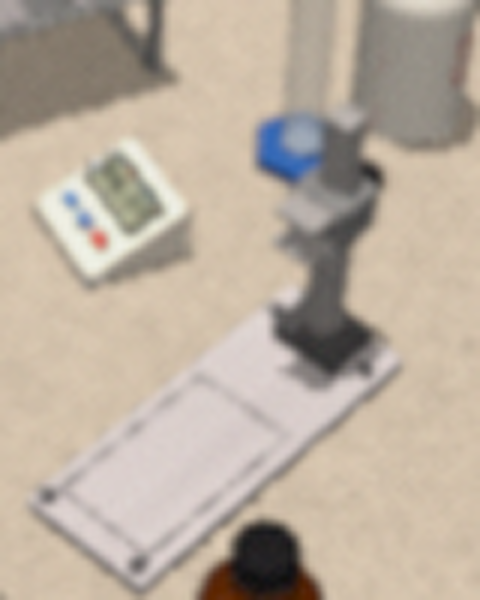

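View pics/t2.png

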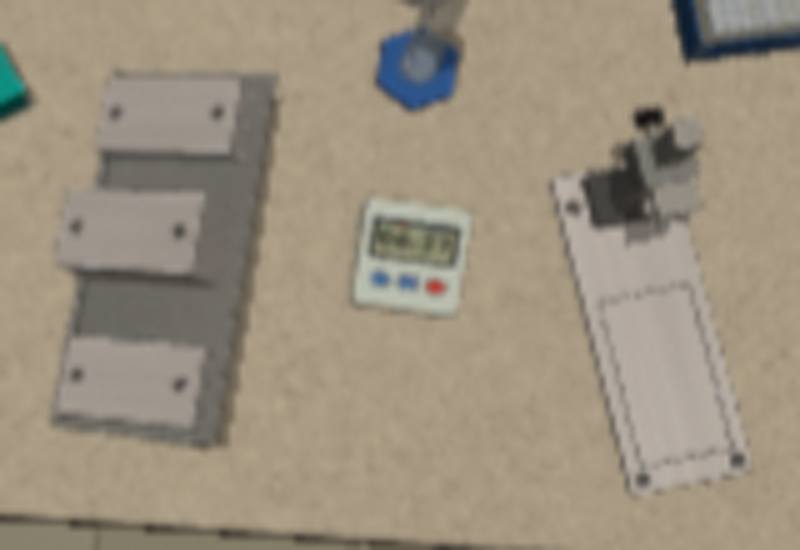

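The crops show plain aluminium plates on the ramp, at crop (170,115), (135,230) and (130,380), and the scribed rectangle with corners (600,300), (690,285), (735,450) and (640,470). The two blades sit on the column near (655,220). Next I'll refine the blade heights, plate thicknesses and rack pose.

```bash
python3 - <<'E'
from h import *
import pickle;a,b=pickle.load(open('c1.pkl','rb'))
P=cloud(b);Q=cloud(a)
def pick(X,lo,hi):
    s=X.reshape(-1,3);return s[((s>lo)&(s<hi)).all(1)]
for X,n in((P,'top'),(Q,'scene')):
    g=pick(X,[.64,-.32,.095],[.675,-.26,.14])
    for lo,hi in((.095,.111),(.117,.132)):
        q=g[(g[:,2]>lo)&(g[:,2]<hi)]; print(n,'blade',len(q),np.percentile(q[:,2],[5,25,50,75,95]).round(4),q[:,:2].min(0).round(3),q[:,:2].mean(0).round(3))
    q=pick(X,[.66,-.30,.168],[.71,-.26,.185]);print('coltop',np.median(q,0).round(4),len(q))
    q=pick(X,[.54,-.32,.006],[.62,-.30,.016]);print('base z',np.median(q[:,2]).round(4))
    q=pick(X,[.5,-.22,-.01],[.6,-.2,.01]);print('table z',np.median(q[:,2]).round(4))
    q=pick(X,[.50,.2,.05],[.70,.38,.075]);rc=cv2.minAreaRect((q[:,:2]*1000).astype(np.float32));print('rack',rc,np.median(q[:,2]))
# plates in top view: planes
for n,(u,v) in dict(A=(381,252),B=(369,287),C=(371,332),r1=(395,310),r2=(400,272)).items():
    u=int(u/1.5);v=int(v/1.5);w=8 if n[0]!='r' else 3
    q=P[v-4:v+5,u-w:u+w+1].reshape(-1,3);c=q.mean(0);N=np.linalg.svd(q-c)[2][2];N*=np.sign(N[2])
    print(n,c.round(4),N.round(3),np.degrees(np.arccos(N[2])).round(1), np.round(q@N,4).std())
# ramp outline + plate masks by brightness
hsv=cv2.cvtColor(b['color'],cv2.COLOR_RGB2HSV)
ro=hsv[150:245,225:280];print(hsv[168,254],hsv[191,246],hsv[207,263])
m=np.zeros(hsv.shape[:2],np.uint8);m[155:240,228:275]=((hsv[155:240,228:275,2]>125)&(P[155:240,228:275,2]>.03))
k,l,st,ce=cv2.connectedComponentsWithStats(m)
for i in range(1,k):
    if st[i,4]<150: continue
    p=P[l==i];c=p.mean(0);N=np.linalg.svd(p-c)[2][2];N*=np.sign(N[2])
    yax=np.cross([0,0,1],N);yax/=np.linalg.norm(yax)
    print(st[i],c.round(4),N.round(3),np.degrees(np.arctan2(N[1],N[0])).round(1))
    rc=cv2.minAreaRect(np.argwhere(l==i)[:,::-1].astype(np.float32));print(rc)
E
```

```text
top blade 26 [0.1019 0.1045 0.1062 0.1073 0.1092] [ 0.65  -0.304] [ 0.66  -0.284]
top blade 75 [0.1213 0.1261 0.1277 0.1294 0.1307] [ 0.651 -0.304] [ 0.665 -0.288]
coltop [ 0.6869 -0.2841  0.1769] 38
base z 0.0112
table z 0.0012
rack ((602.7034912109375, 293.14178466796875), (129.6901397705078, 54.86609649658203), 74.25823974609375) 0.058932746062326194
scene blade 45 [0.1006 0.1035 0.1045 0.1057 0.1073] [ 0.65  -0.306] [ 0.663 -0.293]
scene blade 57 [0.1223 0.1251 0.1269 0.1281 0.131 ] [ 0.651 -0.304] [ 0.664 -0.29 ]
coltop [ 0.6858 -0.2864  0.1739] 25
base z 0.0096
table z -0.0001
rack ((603.6592407226562, 291.7335205078125), (133.417724609375, 53.89598083496094), 72.36325073242188) 0.05489010418260142
A [0.7057 0.0082 0.0791] [0.961 0.067 0.268] 74.4 0.008100996943598986
B [0.6295 0.0271 0.0887] [0.977 0.063 0.206] 78.1 0.007842884799858571
C [0.5423 0.0186 0.0573] [0.072 0.497 0.865] 30.1 0.0015901588717175065
r1 [ 0.59   -0.0274  0.0702] [-0.065  0.515  0.855] 31.3 0.002446117753398651
r2 [ 0.6654 -0.0315  0.0847] [ 0.063 -0.998  0.018] 89.0 0.006220396557562334
[ 16  27 158] [ 15  29 158] [ 24  23 111]
[239 160  29  16 391] [0.709  0.0096 0.0742] [0.947 0.166 0.277] 10.0
((253.0, 167.5), (15.0, 28.0), 90.0)
[231 183  30  17 430] [0.6316 0.0284 0.0844] [0.962 0.15  0.227] 8.9
((245.5, 191.0), (16.0, 29.0), 90.0)
[231 212  30  19 429] [0.5429 0.0214 0.0554] [0.09  0.486 0.869] 79.5
((245.60365295410156, 220.5670623779297), (27.82874870300293, 16.675161361694336), 6.340191841125488)
```

The plates by offset along the ramp normal are C (near) ≈10 mm, A (far) ≈20 mm and B (middle) ≈40 mm. The window is at z≈0.114, which needs a rise of about 46 mm. So the thick plate is certainly needed, probably with the thin one, and I'll check that close up. Now I'll make a planner and move toward the ramp.

```bash
cat > plan.py <<'E'
from h import *
import sys,json
def yaw_of(s):
    q=s['orientation']; return np.degrees(2*np.arctan2(q[1],q[0]))
def plan(p,yaw,pos,yaw1,step=.02):
    """rows for TCP from p,yaw to pos,yaw1 (deg, heading of tool x, tool pointing down)"""
    p=np.array(p,float);pos=np.array(pos,float);rows=[]
    dy=(yaw1-yaw+180)%360-180; 
    while len(rows)<60:
        d=pos-p; L=np.linalg.norm(d); 
        if L<.0006 and abs(dy)<.3: break
        c,s=np.cos(np.radians(yaw)),np.sin(np.radians(yaw))
        w=d*min(1,step/max(L,1e-9))
        t=np.array([c*w[0]+s*w[1], s*w[0]-c*w[1], -w[2]])
        sh=np.round(t/.02,2); ro=np.round(-np.radians(np.clip(dy,-10.3,10.3))/2,3)
        t=sh*.02; p=p+[c*t[0]+s*t[1],s*t[0]-c*t[1],-t[2]]; a=-np.degrees(ro*2);yaw+=a;dy-=a
        rows.append(dict(x=sh[0],y=sh[1],z=sh[2],roll=ro))
    return rows,p,yaw
def show(*way):
    """way: list of (pos,yaw[,step])"""
    s=monitor.sense();p,y=s['tcp_pos'],yaw_of(s);print('from',np.round(p,4),round(y,2))
    for w in way:
        R,p,y=plan(p,y,*w);print('--',len(R),np.round(p,4),round(y,2));last=None;n=0
        for q in R+[None]:
            if q==last:n+=1;continue
            if last:print(n,'x',' '.join(f'{k}{v:g}' for k,v in last.items() if v))
            last=q;n=1
E
python3 -c "
from plan import *
show(([.60,.03,.25],82))"
```

```text
from [ 0.121  -0.5363  0.2308] 12.71
-- 38 [0.5999 0.03   0.25  ] 82.04
1 x x0.8 y-0.6 z-0.03 roll-0.09
1 x x0.89 y-0.45 z-0.03 roll-0.09
1 x x0.96 y-0.28 z-0.03 roll-0.09
1 x x0.99 y-0.11 z-0.03 roll-0.09
1 x x1 y0.07 z-0.03 roll-0.09
1 x x0.97 y0.25 z-0.03 roll-0.09
1 x x0.91 y0.42 z-0.03 roll-0.065
1 x x0.85 y0.53 z-0.02
1 x x0.85 y0.53 z-0.03
1 x x0.85 y0.53 z-0.02
1 x x0.84 y0.53 z-0.03
1 x x0.84 y0.53 z-0.02
1 x x0.84 y0.53 z-0.03
1 x x0.84 y0.53 z-0.02
1 x x0.84 y0.53 z-0.03
1 x x0.84 y0.53 z-0.02
1 x x0.84 y0.53 z-0.03
1 x x0.84 y0.53 z-0.02
1 x x0.84 y0.53 z-0.03
1 x x0.84 y0.53 z-0.02
1 x x0.84 y0.53 z-0.03
1 x x0.84 y0.53 z-0.02
1 x x0.84 y0.53 z-0.03
1 x x0.84 y0.54 z-0.02
1 x x0.84 y0.53 z-0.03
1 x x0.84 y0.53 z-0.02
1 x x0.84 y0.53 z-0.03
1 x x0.84 y0.53 z-0.02
1 x x0.84 y0.54 z-0.02
1 x x0.84 y0.53 z-0.03
1 x x0.84 y0.53 z-0.02
1 x x0.84 y0.53 z-0.03
1 x x0.84 y0.54 z-0.02
1 x x0.85 y0.53 z-0.03
1 x x0.84 y0.54 z-0.02
1 x x0.85 y0.53 z-0.03
1 x x0.84 y0.54 z-0.02
1 x x0.19 y0.11 z-0.01
```

Request:
step_arm:
  targets:
    - {"x": 0.8, "y": -0.6, "z": -0.03, "roll": -0.09}
    - {"x": 0.89, "y": -0.45, "z": -0.03, "roll": -0.09}
    - {"x": 0.96, "y": -0.28, "z": -0.03, "roll": -0.09}
    - {"x": 1, "y": -0.11, "z": -0.03, "roll": -0.09}
    - {"x": 1, "y": 0.07, "z": -0.03, "roll": -0.09}
    - {"x": 0.97, "y": 0.25, "z": -0.03, "roll": -0.09}
    - {"x": 0.91, "y": 0.42, "z": -0.03, "roll": -0.065}
    - {"x": 1, "y": 0.63}
    - {"x": 1, "y": 0.63}
    - {"x": 1, "y": 0.63}
    - {"x": 1, "y": 0.63}
    - {"x": 1, "y": 0.63}

```text
invalid input
```

Request:
step_arm:
  targets:
    - {"x": 1, "y": 0.63}
    - {"x": 1, "y": 0.63}
    - {"x": 1, "y": 0.63}
    - {"x": 1, "y": 0.63}

```text
invalid input
```

```bash
sed -i 's/w=d\*min(1,step\/max(L,1e-9))/q=np.array([c*d[0]+s*d[1],s*d[0]-c*d[1],d[2]]);w=d*min(1,step\/max(abs(q).max(),1e-9))/' plan.py
python3 - <<'E'
from plan import *
c=cam('wrist');save(c,'w1.png',s=1)
print(-c['R'].T@c['t'],c['R'].round(3),c['fov_y'])
import pickle;pickle.dump(c,open('w1.pkl','wb'))
show(([.60,.03,.25],82))
E
```

```text
[ 0.20002331 -0.51838489  0.3735738 ] [[ 0.221 -0.975 -0.001]
 [-0.926 -0.21   0.314]
 [-0.307 -0.069 -0.949]] 68.54861550294713
from [ 0.121  -0.5363  0.2308] 12.71
-- 32 [0.6  0.03 0.25] 82.04
1 x x1 y-0.76 z-0.03 roll-0.09
1 x x1 y-0.5 z-0.03 roll-0.09
1 x x1 y-0.3 z-0.03 roll-0.09
1 x x1 y-0.11 z-0.03 roll-0.09
1 x x1 y0.07 z-0.03 roll-0.09
1 x x1 y0.26 z-0.03 roll-0.09
1 x x1 y0.46 z-0.03 roll-0.065
17 x x1 y0.63 z-0.03
1 x x1 y0.64 z-0.03
1 x x1 y0.63 z-0.03
1 x x1 y0.64 z-0.03
1 x x1 y0.63 z-0.03
1 x x1 y0.64 z-0.03
1 x x1 y0.63 z-0.03
1 x x1 y0.64 z-0.03
1 x x0.96 y0.61 z-0.03
```

View pics/w1.png

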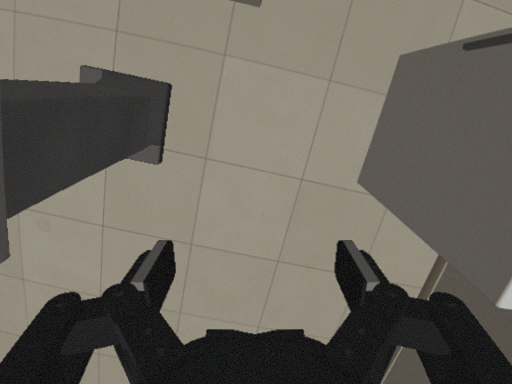

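The wrist picture shows only floor and the fingers (tips at (160,255) and (350,255)): the move was refused. I'll give every field in each row.

Request:
step_arm:
  targets:
    - {"x": 1, "y": -0.76, "z": -0.03, "roll": -0.09, "grip": 1}
    - {"x": 1, "y": -0.5, "z": -0.03, "roll": -0.09, "grip": 1}
    - {"x": 1, "y": -0.3, "z": -0.03, "roll": -0.09, "grip": 1}
    - {"x": 1, "y": -0.11, "z": -0.03, "roll": -0.09, "grip": 1}
    - {"x": 1, "y": 0.07, "z": -0.03, "roll": -0.09, "grip": 1}
    - {"x": 1, "y": 0.26, "z": -0.03, "roll": -0.09, "grip": 1}
    - {"x": 1, "y": 0.46, "z": -0.03, "roll": -0.065, "grip": 1}
    - {"x": 1, "y": 0.63, "z": 0, "roll": 0, "grip": 1}
    - {"x": 1, "y": 0.63, "z": 0, "roll": 0, "grip": 1}
    - {"x": 1, "y": 0.63, "z": 0, "roll": 0, "grip": 1}
    - {"x": 1, "y": 0.63, "z": 0, "roll": 0, "grip": 1}
    - {"x": 1, "y": 0.63, "z": 0, "roll": 0, "grip": 1}
  newtons: 40

```text
t: 1.65
tcp_pos: [0.2951, -0.3299, 0.2354]
orientation: [0.755, 0.656, 0.0, -0.0]
force: [-0.4, 0.5, -0.0]
finger_gap: 0.0849
grip_force: 0.0
```

Request:
step_arm:
  targets:
    - {"x": 1, "y": 0.63, "z": 0, "roll": 0, "grip": 1}
    - {"x": 1, "y": 0.63, "z": 0, "roll": 0, "grip": 1}
    - {"x": 1, "y": 0.63, "z": 0, "roll": 0, "grip": 1}
    - {"x": 1, "y": 0.63, "z": 0, "roll": 0, "grip": 1}
    - {"x": 1, "y": 0.63, "z": 0, "roll": 0, "grip": 1}
    - {"x": 1, "y": 0.63, "z": 0, "roll": 0, "grip": 1}
    - {"x": 1, "y": 0.63, "z": 0, "roll": 0, "grip": 1}
    - {"x": 1, "y": 0.63, "z": 0, "roll": 0, "grip": 1}
    - {"x": 1, "y": 0.63, "z": 0, "roll": 0, "grip": 1}
    - {"x": 1, "y": 0.63, "z": 0, "roll": 0, "grip": 1}
    - {"x": 1, "y": 0.63, "z": 0, "roll": 0, "grip": 1}
    - {"x": 1, "y": 0.63, "z": 0, "roll": 0, "grip": 1}

```text
t: 3.15
tcp_pos: [0.4781, -0.1132, 0.2353]
orientation: [0.754, 0.656, -0.0, -0.0]
force: [-0.9, -0.4, 0.1]
finger_gap: 0.0855
grip_force: 0.0
```

Request:
step_arm:
  targets:
    - {"x": 0.9, "y": 0.9, "z": -0.1, "roll": 0, "grip": 1}
    - {"x": 0.9, "y": 0.9, "z": -0.1, "roll": 0, "grip": 1}
    - {"x": 0.9, "y": 0.9, "z": -0.1, "roll": 0, "grip": 1}
    - {"x": 0.9, "y": 0.9, "z": -0.1, "roll": 0, "grip": 1}
    - {"x": 0.9, "y": 0.9, "z": -0.1, "roll": 0, "grip": 1}
    - {"x": 0.9, "y": 0.9, "z": -0.1, "roll": 0, "grip": 1}
    - {"x": 0, "y": 0, "z": 0, "roll": 0, "grip": 1}

```text
t: 4.03
tcp_pos: [0.6002, -0.0211, 0.2469]
orientation: [0.754, 0.657, -0.0, -0.0]
force: [0.2, -0.2, -0.8]
finger_gap: 0.0851
grip_force: 0.0
```

```bash
python3 - <<'E'
from plan import *
c=cam('wrist');save(c,'w2.png',s=1.3)
import pickle;pickle.dump(c,open('w2.pkl','wb'))
print(monitor.sense()['tcp_pos'],c['t'])
E
```

```text
[ 0.59955613 -0.02166776  0.24693008] [-0.59755462  0.01202789  0.41488919]
```

View pics/w2.png

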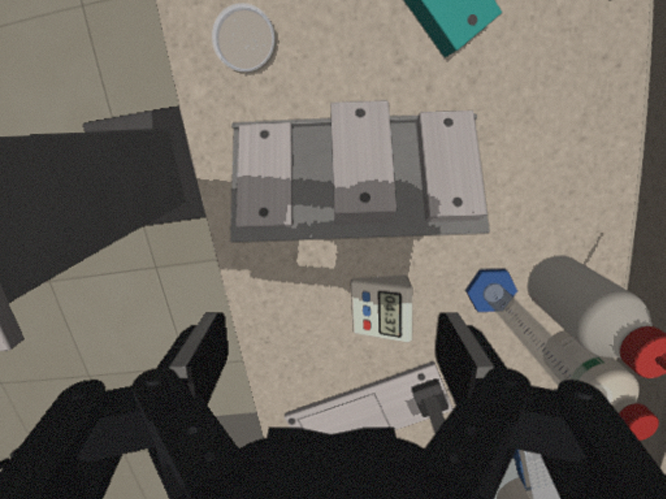

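The wrist picture shows the three plates at (265,175), (363,155) and (452,165), the dish at (245,38), the turquoise block at (455,25) and the timer at (382,310). The plate meant, aluminium and thickest, is the middle one at (363,155); the turquoise block is only the look-alike.

```bash
cat > plates.py <<'E'
from plan import *
import pickle
c=pickle.load(open('w2.pkl','rb'));P=cloud(c)
def reg(u0,v0,u1,v1): return P[int(v0/1.3):int(v1/1.3),int(u0/1.3):int(u1/1.3)].reshape(-1,3)
q=np.vstack([reg(300,135,325,225),reg(398,140,415,215)])
N=None
def fit(q):
    c=np.median(q,0)
    for _ in range(3):
        n=np.linalg.svd(q-c,full_matrices=False)[2][2];n*=np.sign(n[2]);e=(q-c)@n;q=q[abs(e)<2*e.std()+1e-4];c=q.mean(0)
    return c,n
rc,rn=fit(q);print('ramp',rc.round(4),rn.round(3),'tilt',np.degrees(np.arccos(rn[2])).round(2),'az',np.degrees(np.arctan2(rn[1],rn[0])).round(2))
regs=dict(C=(245,130,285,215),B=(342,110,385,205),A=(430,120,475,205))
ns=[]
for k,b in regs.items():
    pc,pn=fit(reg(*b));ns.append(pn);print(k,'az',np.degrees(np.arctan2(pn[1],pn[0])).round(2),'tilt',np.degrees(np.arccos(pn[2])).round(2))
n=np.mean(ns,0);n/=np.linalg.norm(n);az=np.arctan2(n[1],n[0])
ydir=np.array([-np.sin(az),np.cos(az),0]);xd=np.cross(ydir,n); xd=xd*np.sign(xd[2]) # up slope
print('mean az',np.degrees(az))
for k,b in regs.items():
    u0,v0,u1,v1=b;W=reg(u0-22,v0-35,u1+22,v1+30);h=(W-rc)@n;h0=np.median((reg(*b)-rc)@n)
    s=W[abs(h-h0)<.004];X=s@xd;Y=s@ydir
    r=cv2.minAreaRect((np.c_[X,Y]*1000).astype(np.float32))
    ce=xd*r[0][0]/1000+ydir*r[0][1]/1000+n*(np.median(s@n))
    print(k,'h',h0.round(4),'rect',np.round(r[1],1),round(r[2],1),'topcentre',ce.round(4))
E
python3 plates.py
```

```text
ramp [0.6174 0.0089 0.0469] [0.05  0.496 0.867] tilt 29.9 az 84.3
C az 166.61 tilt 77.38
B az -4.91 tilt 83.55
A az 84.25 tilt 30.05
mean az 81.90581308993914
C h 0.0084 rect [ 62.5 106.7] 89.9 topcentre [0.5507 0.0261 0.0524]
B h 0.0402 rect [ 50.3 100.7] 88.0 topcentre [0.6335 0.0309 0.0797]
A h 0.0218 rect [ 50.7 100.9] 87.5 topcentre [0.7132 0.0132 0.0622]
```

```bash
python3 -c "
from plan import *
show(([.633,.021,.14],84.3),([.633,.021,.052],84.3,.015))"
```

```text
from [ 0.5996 -0.0217  0.2469] 82.08
-- 6 [0.6329 0.021  0.1399] 84.26
1 x x0.44 y0.25 z1 roll-0.019
3 x x0.43 y0.27 z1
1 x x0.42 y0.28 z1
1 x x0.15 y0.09 z0.35
-- 6 [0.6329 0.021  0.0519] 84.26
5 x z0.75
1 x z0.65
```

Request:
step_arm:
  targets:
    - {"x": 0.44, "y": 0.25, "z": 1, "roll": -0.019, "grip": 0.55}
    - {"x": 0.43, "y": 0.27, "z": 1, "roll": 0, "grip": 0.55}
    - {"x": 0.43, "y": 0.27, "z": 1, "roll": 0, "grip": 0.55}
    - {"x": 0.43, "y": 0.27, "z": 1, "roll": 0, "grip": 0.55}
    - {"x": 0.42, "y": 0.28, "z": 1, "roll": 0, "grip": 0.55}
    - {"x": 0.15, "y": 0.09, "z": 0.35, "roll": 0, "grip": 0.55}
    - {"x": 0, "y": 0, "z": 0, "roll": 0, "grip": 0.55}
  newtons: 40

```text
t: 4.95
tcp_pos: [0.6329, 0.0207, 0.1404]
orientation: [0.742, 0.671, -0.0, -0.0]
force: [-0.1, 0.1, 0.1]
finger_gap: 0.0661
grip_force: 0.0
```

Request:
step_arm:
  targets:
    - {"x": 0, "y": 0, "z": 0.75, "roll": 0, "grip": 0.55}
    - {"x": 0, "y": 0, "z": 0.75, "roll": 0, "grip": 0.55}
    - {"x": 0, "y": 0, "z": 0.75, "roll": 0, "grip": 0.55}
    - {"x": 0, "y": 0, "z": 0.75, "roll": 0, "grip": 0.55}
    - {"x": 0, "y": 0, "z": 0.75, "roll": 0, "grip": 0.55}
    - {"x": 0, "y": 0, "z": 0.6, "roll": 0, "grip": 0.55}
    - {"x": 0, "y": 0, "z": 0, "roll": 0, "grip": 0.55}

```text
t: 5.82
tcp_pos: [0.6326, 0.0208, 0.0525]
orientation: [0.742, 0.67, -0.001, -0.001]
force: [0.8, -0.2, 0.1]
finger_gap: 0.0661
grip_force: 0.0
```

Request:
step_arm:
  targets:
    - {"x": 0, "y": 0, "z": 0, "roll": 0, "grip": -1}
    - {"x": 0, "y": 0, "z": 0, "roll": 0, "grip": -1}
    - {"x": 0, "y": 0, "z": 0, "roll": 0, "grip": -1}
    - {"x": 0, "y": 0, "z": 0, "roll": 0, "grip": -1}
  newtons: 40

```text
t: 6.32
tcp_pos: [0.6332, 0.0208, 0.0541]
orientation: [0.742, 0.671, 0.0, 0.0]
force: [-0.9, 0.4, 4.4]
finger_gap: 0.0492
grip_force: 44.1
```

Request:
step_arm:
  targets:
    - {"x": 0, "y": 0, "z": -0.5, "roll": 0, "grip": -1}
    - {"x": 0, "y": 0, "z": -1, "roll": 0, "grip": -1}
    - {"x": 0, "y": 0, "z": -1, "roll": 0, "grip": -1}
    - {"x": 0, "y": 0, "z": -1, "roll": 0, "grip": -1}
    - {"x": 0, "y": 0, "z": -1, "roll": 0, "grip": -1}
    - {"x": 0, "y": 0, "z": -1, "roll": 0, "grip": -1}
    - {"x": 0, "y": 0, "z": 0, "roll": 0, "grip": -1}

```text
t: 7.2
tcp_pos: [0.6334, 0.0207, 0.1647]
orientation: [0.742, 0.671, 0.001, 0.001]
force: [-0.8, 0.1, -4.6]
finger_gap: 0.0494
grip_force: 43.3
```

```bash
python3 - <<'E'
from plan import *
import pickle
c=cam('wrist');save(c,'w3.png');pickle.dump(c,open('w3.pkl','wb'))
s=monitor.sense();print(s['t'],s['finger_gap'],s['grip_force'],s['force'])
# scribed base from w2 too: fixture base edges at wrist w3
show(([.573,-.3165,.19],15.5))
E
```

```text
7.25 0.0497197474175178 43.333168029785156 [ 0.22992739  0.56011369 -4.31880649]
from [0.6329 0.0208 0.1634] 84.21
-- 16 [ 0.573  -0.3165  0.19  ] 15.46
1 x x-1 y-0.07 z-0.08 roll0.09
1 x x-1 y0.11 z-0.08 roll0.09
1 x x-1 y0.29 z-0.08 roll0.09
1 x x-1 y0.5 z-0.09 roll0.09
1 x x-1 y0.75 z-0.1 roll0.09
1 x x-0.92 y1 z-0.1 roll0.09
1 x x-0.64 y1 z-0.09 roll0.06
2 x x-0.48 y1 z-0.09
1 x x-0.48 y1 z-0.08
1 x x-0.48 y1 z-0.09
1 x x-0.48 y1 z-0.08
1 x x-0.47 y1 z-0.09
1 x x-0.48 y1 z-0.08
1 x x-0.47 y1 z-0.09
1 x x-0.13 y0.27 z-0.02
```

View pics/w3.png

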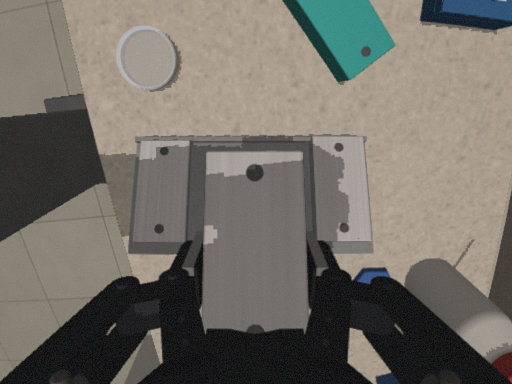

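The thick plate is held squarely at (255,240), lower end forward. I'll carry it to a look-out behind the stand.

```bash
python3 -c "
from plan import *
show(([.49,-.335,.225],15.5))"
```

```text
from [0.6329 0.0208 0.1634] 84.21
-- 17 [ 0.4899 -0.335   0.225 ] 15.46
1 x x-1 y-0.29 z-0.17 roll0.09
1 x x-1 y-0.1 z-0.16 roll0.09
1 x x-1 y0.08 z-0.16 roll0.09
1 x x-1 y0.27 z-0.17 roll0.09
1 x x-1 y0.47 z-0.18 roll0.09
1 x x-1 y0.71 z-0.2 roll0.09
1 x x-0.97 y1 z-0.22 roll0.06
3 x x-0.76 y1 z-0.2
1 x x-0.77 y1 z-0.2
1 x x-0.76 y1 z-0.2
1 x x-0.77 y1 z-0.2
1 x x-0.76 y1 z-0.21
1 x x-0.77 y1 z-0.2
1 x x-0.76 y1 z-0.21
1 x x-0.03 y0.03
```

Request:
step_arm:
  targets:
    - {"x": -1, "y": -0.29, "z": -0.17, "roll": 0.09, "grip": -1}
    - {"x": -1, "y": -0.1, "z": -0.16, "roll": 0.09, "grip": -1}
    - {"x": -1, "y": 0.08, "z": -0.16, "roll": 0.09, "grip": -1}
    - {"x": -1, "y": 0.27, "z": -0.17, "roll": 0.09, "grip": -1}
    - {"x": -1, "y": 0.47, "z": -0.18, "roll": 0.09, "grip": -1}
    - {"x": -1, "y": 0.71, "z": -0.2, "roll": 0.09, "grip": -1}
    - {"x": -0.97, "y": 1, "z": -0.22, "roll": 0.06, "grip": -1}
    - {"x": -0.76, "y": 1, "z": -0.2, "roll": 0, "grip": -1}
    - {"x": -0.76, "y": 1, "z": -0.2, "roll": 0, "grip": -1}
    - {"x": -0.76, "y": 1, "z": -0.2, "roll": 0, "grip": -1}
    - {"x": -0.77, "y": 1, "z": -0.2, "roll": 0, "grip": -1}
    - {"x": -0.76, "y": 1, "z": -0.2, "roll": 0, "grip": -1}

```text
t: 8.75
tcp_pos: [0.5273, -0.2414, 0.2074]
orientation: [0.991, 0.134, -0.001, -0.001]
force: [-0.4, -0.9, -5.1]
finger_gap: 0.049
grip_force: 43.2
```

Request:
step_arm:
  targets:
    - {"x": -0.77, "y": 1, "z": -0.2, "roll": 0, "grip": -1}
    - {"x": -0.76, "y": 1, "z": -0.2, "roll": 0, "grip": -1}
    - {"x": -0.77, "y": 1, "z": -0.2, "roll": 0, "grip": -1}
    - {"x": -0.76, "y": 1, "z": -0.2, "roll": 0, "grip": -1}
    - {"x": 0, "y": 0, "z": 0, "roll": 0, "grip": -1}
    - {"x": 0, "y": 0, "z": 0, "roll": 0, "grip": -1}

```text
t: 9.5
tcp_pos: [0.4904, -0.3337, 0.2237]
orientation: [0.991, 0.135, -0.001, -0.001]
force: [-0.3, -0.7, -3.9]
finger_gap: 0.0494
grip_force: 43.2
```

```bash
python3 - <<'E'
from plan import *
import pickle
c=cam('wrist');save(c,'w4.png',s=1.5);pickle.dump(c,open('w4.pkl','wb'))
s=monitor.sense();print(s['t'],s['tcp_pos'],yaw_of(s),s['force'])
E
```

```text
9.55 [ 0.49051326 -0.33349987  0.22391136] 15.490053426329808 [ 0.02179426  0.2245576  -4.17548898]
```

View pics/w4.png

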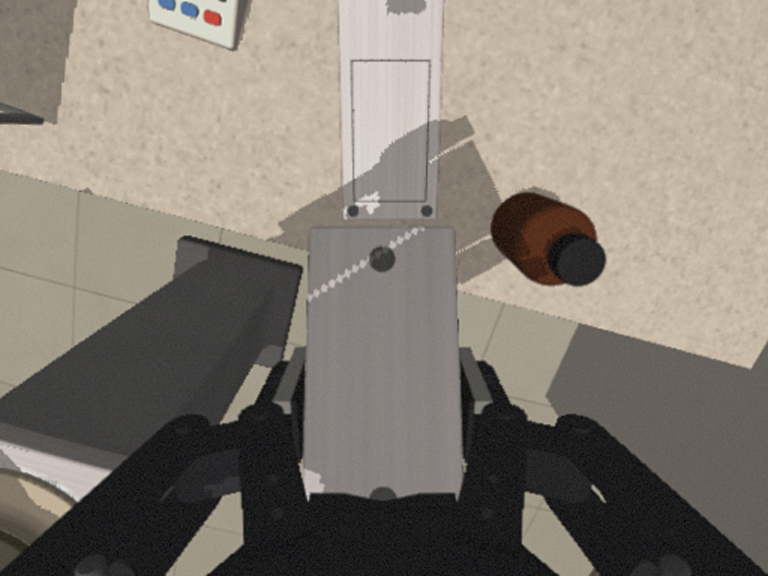

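The scribed rectangle is fully visible, with corners (352,60), (431,60), (427,201) and (353,201) in the 1.5× picture. The held plate is at (382,360).

```bash
python3 - <<'E'
from plan import *
import pickle
c=pickle.load(open('w4.pkl','rb'))
uv=(np.array([(352,60),(431,60),(427.5,201.5),(352.5,201.5)])+.5)/1.5-.5
X=plane(c,uv,.010);m=X.mean(0);print(X.round(4),m)
f=(X[0]+X[1]-X[2]-X[3])/2;print('len',np.linalg.norm(f),'yaw',np.degrees(np.arctan2(f[1],f[0])),'wid',np.linalg.norm(X[0]-X[1]),np.linalg.norm(X[2]-X[3]))
P=cloud(c);b=P[50:110,245:280].reshape(-1,3);print('base z',np.median(b[:,2]))
# held plate tilt & centre
q=P[190:310,212:300].reshape(-1,3);q=q[q[:,2]>.15]
cc=np.median(q,0);w=np.linalg.lstsq(np.c_[q[:,:2]-cc[:2],np.ones(len(q))],q[:,2],rcond=None)[0];print('slope',w)
y=np.radians(15.5);fx=np.array([np.cos(y),np.sin(y)]);fy=np.array([-np.sin(y),np.cos(y)])
tcp=monitor.sense()['tcp_pos']
print('tilt deg along fx',np.degrees(np.arctan(w[:2]@fx)),'across',np.degrees(np.arctan(w[:2]@fy)))
s=(q[:,:2]-tcp[:2]);print('x ext',np.percentile(s@fx,[.5,99.5]),'y ext',np.percentile(s@fy,[.5,99.5]))
E=plane(c,(np.array([(310,228),(455,228)])+.5)/1.5-.5,tcp[2]-.005);print('front edge rel tcp',((E[:,:2]-tcp[:2])@np.c_[fx,fy]).round(4))
for n in('c1.pkl',):
    a,b=pickle.load(open(n,'rb'))
E
```

```text
[[ 0.6205 -0.273   0.01  ]
 [ 0.6368 -0.3316  0.01  ]
 [ 0.5321 -0.3611  0.01  ]
 [ 0.5153 -0.3005  0.01  ]] [ 0.57618168 -0.31654685  0.01      ]
len 0.10880594050478935 yaw 15.184299493687133 wid 0.06073853629252855 0.06289470173486511
base z 0.01018154307003287
slope [-0.37054593 -0.10112793  0.24928608]
tilt deg along fx -21.011513152706296 across 0.09019157498895022
x ext [-0.01289015  0.0357362 ] y ext [-0.02141746  0.02047975]
front edge rel tcp [[ 0.0517  0.0255]
 [ 0.0517 -0.0258]]
```

```bash
python3 -c "
from plan import *
f=np.array([np.cos(np.radians(15.2)),np.sin(np.radians(15.2))]);S=np.array([.5755,-.3167])
show(([*(S+.004*f),.16],15.2),([*(S+.004*f),.05],15.2))"
```

```text
from [ 0.4905 -0.3335  0.2239] 15.49
-- 5 [ 0.5794 -0.3157  0.1599] 15.15
1 x x1 y0.07 z0.71 roll0.003
1 x x1 y0.07 z0.71
1 x x1 y0.07 z0.7
1 x x1 y0.06 z0.71
1 x x0.52 y0.04 z0.37
-- 6 [ 0.5794 -0.3157  0.0499] 15.15
5 x z1
1 x z0.5
```

Request:
step_arm:
  targets:
    - {"x": 1, "y": 0.07, "z": 0.71, "roll": 0.003, "grip": -1}
    - {"x": 1, "y": 0.07, "z": 0.71, "roll": 0, "grip": -1}
    - {"x": 1, "y": 0.07, "z": 0.7, "roll": 0, "grip": -1}
    - {"x": 1, "y": 0.06, "z": 0.71, "roll": 0, "grip": -1}
    - {"x": 0.52, "y": 0.04, "z": 0.37, "roll": 0, "grip": -1}
    - {"x": 0, "y": 0, "z": 1, "roll": 0, "grip": -1}
    - {"x": 0, "y": 0, "z": 1, "roll": 0, "grip": -1}
    - {"x": 0, "y": 0, "z": 1, "roll": 0, "grip": -1}
    - {"x": 0, "y": 0, "z": 1, "roll": 0, "grip": -1}
    - {"x": 0, "y": 0, "z": 1, "roll": 0, "grip": -1}
    - {"x": 0, "y": 0, "z": 0.5, "roll": 0, "grip": -1}
    - {"x": 0, "y": 0, "z": 0, "roll": 0, "grip": -1}

```text
t: 11.05
tcp_pos: [0.5793, -0.3166, 0.0503]
orientation: [0.991, 0.131, -0.0, -0.0]
force: [0.2, -0.5, -4.7]
finger_gap: 0.0494
grip_force: 43.1
```

Request:
step_arm:
  targets:
    - {"x": -0.05, "y": 0, "z": 0.2, "roll": 0, "grip": -1}
    - {"x": -0.05, "y": 0, "z": 0.2, "roll": 0, "grip": -1}
    - {"x": -0.05, "y": 0, "z": 0.2, "roll": 0, "grip": -1}
    - {"x": -0.05, "y": 0, "z": 0.2, "roll": 0, "grip": -1}
  newtons: 20

```text
t: 11.55
tcp_pos: [0.5747, -0.3185, 0.0395]
orientation: [0.991, 0.132, -0.0, 0.001]
force: [-18.3, 2.3, 30.9]
finger_gap: 0.0493
grip_force: 47.7
```

Request:
step_arm:
  targets:
    - {"x": -0.25, "y": 0, "z": 0, "roll": 0, "grip": -1}
    - {"x": -0.2, "y": 0, "z": 0.05, "roll": 0, "grip": -1}
  newtons: 20

```text
t: 11.8
tcp_pos: [0.5681, -0.3205, 0.0355]
orientation: [0.991, 0.131, 0.002, 0.001]
force: [4.2, 0.9, 2.8]
finger_gap: 0.0494
grip_force: 44.1
```

Request:
step_arm:
  targets:
    - {"x": -0.12, "y": 0, "z": 0.2, "roll": 0, "grip": -1}
    - {"x": -0.12, "y": 0, "z": 0.2, "roll": 0, "grip": -1}
    - {"x": -0.12, "y": 0, "z": 0.15, "roll": 0, "grip": -1}
  newtons: 20

```text
t: 12.18
tcp_pos: [0.5594, -0.3229, 0.0238]
orientation: [0.991, 0.131, -0.0, 0.001]
force: [-4.8, 0.1, 7.9]
finger_gap: 0.0497
grip_force: 45.2
```

Request:
step_arm:
  targets:
    - {"x": -0.03, "y": 0, "z": 0.12, "roll": 0, "grip": -1}
    - {"x": 0, "y": 0, "z": 0.12, "roll": 0, "grip": -1}
  newtons: 20

```text
t: 12.42
tcp_pos: [0.5583, -0.3233, 0.0192]
orientation: [0.991, 0.131, -0.001, 0.001]
force: [-12.0, -0.6, 23.5]
finger_gap: 0.0495
grip_force: 47.5
```

```bash
python3 - <<'E'
from plan import *
import pickle
c=cam('wrist');save(c,'w5.png');pickle.dump(c,open('w5.pkl','wb'))
P=cloud(c);s=monitor.sense();tcp=s['tcp_pos'];print(tcp,s['force'],s['grip_force'])
y=np.radians(15.2);fx=np.array([np.cos(y),np.sin(y)]);fy=np.array([-np.sin(y),np.cos(y)])
S=np.array([.5755,-.3167])
q=P.reshape(-1,3);L=np.c_[(q[:,:2]-S)@fx,(q[:,:2]-S)@fy,q[:,2]]
for x in np.arange(-.07,.08,.01):
    w=L[(abs(L[:,0]-x)<.005)&(abs(L[:,1])<.015)&(L[:,2]<.1)]
    if len(w)>5:print(round(x,3),len(w),np.median(w[:,2]).round(4))
E
```

```text
[ 0.55833499 -0.32329101  0.01920113] [-7.56055334 -1.58500988 11.69798226] 46.21240675449371
-0.05 414 0.0523
-0.04 990 0.0522
-0.03 1069 0.0519
-0.02 1169 0.0517
-0.01 2830 0.0932
0.0 1409 0.0511
0.01 1453 0.0508
0.02 1566 0.0506
0.03 1691 0.0503
0.04 2247 0.0215
0.05 1119 0.0102
0.06 1149 0.0101
0.07 1196 0.0102
0.08 1303 0.0102
```

Request:
step_arm:
  targets:
    - {"x": 0, "y": 0, "z": 0, "roll": 0, "grip": 0.45}
    - {"x": 0, "y": 0, "z": 0, "roll": 0, "grip": 0.45}
    - {"x": 0, "y": 0, "z": 0, "roll": 0, "grip": 0.45}

```text
t: 12.85
tcp_pos: [0.5592, -0.3219, 0.0176]
orientation: [0.991, 0.132, -0.0, -0.0]
force: [0.3, -0.1, 0.5]
finger_gap: 0.0619
grip_force: 0.0
```

```bash
cat > edge.py <<'E'
from plan import *
import pickle
S=np.array([.5755,-.3167]);y=np.radians(15.2);fx=np.array([np.cos(y),np.sin(y)]);fy=np.array([-np.sin(y),np.cos(y)])
def top(c,z,zt=.004):
    """front edge, sides and yaw of the top face at height z, in stand axes (part seen by the wrist camera)"""
    P=cloud(c);L=np.dstack([(P[...,:2]-S)@fx,(P[...,:2]-S)@fy,P[...,2]])
    m=(abs(L[...,2]-z)<zt)&(abs(L[...,0])<.09)&(abs(L[...,1])<.05)
    k,l,st,_=cv2.connectedComponentsWithStats(m.astype(np.uint8),connectivity=4);i=1+np.argmax(st[1:,4]);m=l==i
    cs,_=cv2.findContours(m.astype(np.uint8),cv2.RETR_EXTERNAL,cv2.CHAIN_APPROX_NONE);ct=max(cs,key=len)[:,0].astype(float)
    X=plane(c,ct,z);C=np.c_[(X[:,:2]-S)@fx,(X[:,:2]-S)@fy]
    xf=np.percentile(C[:,0],97);F=C[(C[:,0]>xf-.002)&(abs(C[:,1]-np.median(C[:,1]))<.018)]
    w=np.polyfit(F[:,1],F[:,0],1)
    out=dict(front=np.median(F[:,0]),yaw_front=-np.degrees(w[0]),z=np.median(L[m][:,2]))
    T=C[(C[:,0]<xf-.005)&(C[:,0]>xf-.035)];ym=np.median(L[m][:,1]);a=T[T[:,1]>ym];b=T[T[:,1]<=ym]
    for nm,t in(('L',a),('R',b)):
        g=t[abs(t[:,1]-np.median(t[:,1]))<.0025];w=np.polyfit(g[:,0],g[:,1],1);out[nm]=np.median(g[:,1]);out['yaw'+nm]=np.degrees(w[0])
    out['ymid']=(out['L']+out['R'])/2
    return {k:round(float(v),4) for k,v in out.items()}
if __name__=='__main__':
    c=cam('wrist');s=monitor.sense();t=s['tcp_pos'];print(s['t'],t,'tcp stand axes',((t[:2]-S)@fx).round(4),((t[:2]-S)@fy).round(4),round(yaw_of(s),2),s['force'].round(1))
    pickle.dump(c,open('last.pkl','wb'));save(c,'last%d.png'%(s['t']*100));print(top(c,float(sys.argv[1])))
E
python3 edge.py .05
```

```text
12.9 [ 0.55920899 -0.32195414  0.01765714] tcp stand axes -0.0171 -0.0008 15.12 [0.1 0.6 0.8]
{'front': 0.0372, 'yaw_front': -0.1249, 'z': 0.0513, 'L': 0.0244, 'yawL': -0.1914, 'R': -0.0251, 'yawR': 0.0774, 'ymid': -0.0004}
```

Request:
step_arm:
  targets:
    - {"x": 0.2, "y": 0, "z": 0, "roll": 0, "grip": 0.45}
    - {"x": 0, "y": 0, "z": 0, "roll": 0, "grip": -1}
    - {"x": 0, "y": 0, "z": 0, "roll": 0, "grip": -1}
    - {"x": 0, "y": 0, "z": 0, "roll": 0, "grip": -1}
    - {"x": 0, "y": 0, "z": -0.1, "roll": 0, "grip": -1}
    - {"x": 0.32, "y": 0, "z": 0, "roll": 0, "grip": -1}
    - {"x": 0.32, "y": -0.02, "z": 0, "roll": 0, "grip": -1}
    - {"x": 0, "y": 0, "z": 0.05, "roll": 0, "grip": -1}
    - {"x": 0, "y": 0, "z": 0.06, "roll": 0, "grip": -1}
    - {"x": 0, "y": 0, "z": 0, "roll": 0, "grip": 0.45}
    - {"x": 0, "y": 0, "z": 0, "roll": 0, "grip": 0.45}
    - {"x": 0, "y": 0, "z": 0, "roll": 0, "grip": 0.45}

```text
t: 14.4
tcp_pos: [0.5755, -0.3174, 0.0181]
orientation: [0.991, 0.131, 0.0, 0.0]
force: [0.6, 0.1, -1.2]
finger_gap: 0.0616
grip_force: 0.0
```

```bash
python3 edge.py .05
```

```text
14.45 [ 0.57546095 -0.31739668  0.01802442] tcp stand axes -0.0002 -0.0007 15.11 [ 0.8  0.2 -0.5]
{'front': 0.0493, 'yaw_front': -0.1479, 'z': 0.0502, 'L': 0.0237, 'yawL': -0.2484, 'R': -0.0254, 'yawR': -0.1063, 'ymid': -0.0008}
```

The thick plate lies flat within 1 mm. I'll lift off and read the gauge from close by.

Request:
step_arm:
  targets:
    - {"x": 0, "y": 0, "z": -1, "roll": 0, "grip": 0.45}
    - {"x": 0, "y": 0, "z": -1, "roll": 0, "grip": 0.45}
    - {"x": 0, "y": 0, "z": -1, "roll": 0, "grip": 0.45}
    - {"x": -0.5, "y": 0, "z": -1, "roll": 0, "grip": 0.45}
    - {"x": -0.8, "y": 0, "z": -1, "roll": 0, "grip": 0.45}
    - {"x": -0.8, "y": 0, "z": -1, "roll": 0, "grip": 0.45}
    - {"x": -0.8, "y": 0, "z": -1, "roll": 0, "grip": 0.45}
    - {"x": 0, "y": 0, "z": 0, "roll": 0, "grip": 0.45}

```text
t: 15.45
tcp_pos: [0.5189, -0.3333, 0.1597]
orientation: [0.991, 0.131, 0.001, 0.001]
force: [-0.5, 0.3, -0.2]
finger_gap: 0.0619
grip_force: 0.0
```

```bash
python3 - <<'E'
from edge import *
c=cam('wrist');pickle.dump(c,open('g.pkl','wb'));P=cloud(c);save(c,'g.png')
L=np.dstack([(P[...,:2]-S)@fx,(P[...,:2]-S)@fy,P[...,2]]).reshape(-1,3)
g=L[(L[:,0]>.07)&(L[:,0]<.135)&(abs(L[:,1])<.03)&(L[:,2]>.02)]
h,e=np.histogram(g[:,2],np.arange(.09,.186,.002));print([(round(a,3),int(b)) for a,b in zip(e,h) if b])
for lo,hi in((.116,.134),(.098,.112)):
    q=g[(g[:,2]>lo)&(g[:,2]<hi)&(g[:,0]<.10)]
    if len(q):print(len(q),np.percentile(q[:,2],[10,30,50,70,90]).round(4),q.min(0).round(3),q.max(0).round(3))
q=L[(abs(L[:,0])<.04)&(abs(L[:,1])<.015)];print('plate z',np.median(q[:,2]));q=L[(abs(L[:,0]-.06)<.005)&(abs(L[:,1])<.03)];print('base',np.median(q[:,2]));q=g[g[:,2]>.17];print('coltop',np.median(q,0))
# C plate
import plates
E
```

```text
[]
plate z 0.050719441265409615
base 0.01023283763157242
coltop [nan nan nan]
ramp [0.6174 0.0089 0.0469] [0.05  0.496 0.867] tilt 29.9 az 84.3
C az 166.61 tilt 77.38
B az -4.91 tilt 83.55
A az 84.25 tilt 30.05
mean az 81.90581308993914
C h 0.0084 rect [ 62.5 106.7] 89.9 topcentre [0.5507 0.0261 0.0524]
B h 0.0402 rect [ 50.3 100.7] 88.0 topcentre [0.6335 0.0309 0.0797]
A h 0.0218 rect [ 50.7 100.9] 87.5 topcentre [0.7132 0.0132 0.0622]
  return _methods._mean(a, axis=axis, dtype=dtype,
  ret = um.true_divide(
```

```bash
python3 - <<'E'
from edge import *
a,b=pickle.load(open('c1.pkl','rb'))
for n,c in(('w2',pickle.load(open('w2.pkl','rb'))),('w3',pickle.load(open('w3.pkl','rb'))),('scene',a),('top',b),('top2',cam('top')),('scene2',cam('scene'))):
    P=cloud(c);L=np.dstack([(P[...,:2]-S)@fx,(P[...,:2]-S)@fy,P[...,2]]).reshape(-1,3)
    bz=np.median(L[(abs(L[:,0]-.062)<.006)&(abs(L[:,1])<.03)&(L[:,2]<.03)][:,2])-.010
    g=L[(L[:,0]>.078)&(L[:,0]<.10)&(abs(L[:,1])<.02)&(L[:,2]>.08)&(L[:,2]<.16)];g[:,2]-=bz
    h,e=np.histogram(g[:,2],np.arange(.09,.15,.002));print(n,'baseoff',bz.round(4),[(round(x,3),int(k)) for x,k in zip(e,h) if k])
    t=L[(abs(L[:,0]-.118)<.014)&(abs(L[:,1])<.014)&(L[:,2]>.166)&(L[:,2]<.185)];print('  coltop',np.median(t[:,2])-bz if len(t) else None)
E
```

```text
w2 baseoff 0.0002 []
  coltop None
w3 baseoff nan []
  coltop None
scene baseoff -0.0006 [(np.float64(0.098), 1), (np.float64(0.1), 5), (np.float64(0.102), 5), (np.float64(0.104), 17), (np.float64(0.106), 14), (np.float64(0.108), 1), (np.float64(0.112), 1), (np.float64(0.12), 1), (np.float64(0.122), 3), (np.float64(0.124), 11), (np.float64(0.126), 14), (np.float64(0.128), 12), (np.float64(0.13), 5), (np.float64(0.134), 1)]
  coltop 0.17419176006366463
top baseoff 0.0007 [(np.float64(0.098), 1), (np.float64(0.102), 4), (np.float64(0.104), 8), (np.float64(0.106), 7), (np.float64(0.108), 3), (np.float64(0.118), 1), (np.float64(0.122), 2), (np.float64(0.124), 15), (np.float64(0.126), 24), (np.float64(0.128), 12), (np.float64(0.13), 2), (np.float64(0.132), 3)]
  coltop 0.17618888802118177
top2 baseoff 0.0008 [(np.float64(0.1), 1), (np.float64(0.102), 4), (np.float64(0.104), 10), (np.float64(0.106), 6), (np.float64(0.108), 1), (np.float64(0.12), 1), (np.float64(0.122), 1), (np.float64(0.124), 12), (np.float64(0.126), 18), (np.float64(0.128), 24), (np.float64(0.13), 4)]
  coltop 0.17602270015047788
scene2 baseoff -0.0002 [(np.float64(0.096), 1), (np.float64(0.1), 2), (np.float64(0.102), 9), (np.float64(0.104), 16), (np.float64(0.106), 12), (np.float64(0.108), 1), (np.float64(0.122), 3), (np.float64(0.124), 14), (np.float64(0.126), 14), (np.float64(0.128), 12), (np.float64(0.13), 3)]
  coltop 0.17315357553439245
  return _methods._mean(a, axis=axis, dtype=dtype,
  ret = ret.dtype.type(ret / rcount)
```

Averaging the views, the upper blade top is 127 mm and the lower blade top 105 mm, so the window is about 114 mm. A 50 mm pile puts the rack top at 118 mm (4 mm above mid-window); 40 mm would leave it 6 mm below. That means thick plus thin, and the middle plate stays. Next is the thin plate.

```bash
python3 -c "
from plan import *
show(([.55,-.06,.2],84.3))"
```

```text
from [ 0.5193 -0.3321  0.157 ] 15.11
-- 13 [ 0.5501 -0.0601  0.2   ] 84.33
1 x x0.39 y-1 z-0.17 roll-0.09
1 x x0.62 y-1 z-0.18 roll-0.09
1 x x0.91 y-1 z-0.21 roll-0.09
1 x x1 y-0.77 z-0.2 roll-0.09
1 x x1 y-0.51 z-0.18 roll-0.09
1 x x1 y-0.3 z-0.16 roll-0.09
1 x x1 y-0.12 z-0.16 roll-0.064
2 x x1 y0.01 z-0.16
1 x x1 y0.02 z-0.16
1 x x1 y0.01 z-0.15
1 x x1 y0.02 z-0.16
1 x x0.65 y0.01 z-0.1
```

Request:
step_arm:
  targets:
    - {"x": 0.39, "y": -1, "z": -0.17, "roll": -0.09, "grip": 0.45}
    - {"x": 0.62, "y": -1, "z": -0.18, "roll": -0.09, "grip": 0.45}
    - {"x": 0.91, "y": -1, "z": -0.21, "roll": -0.09, "grip": 0.45}
    - {"x": 1, "y": -0.77, "z": -0.2, "roll": -0.09, "grip": 0.45}
    - {"x": 1, "y": -0.51, "z": -0.18, "roll": -0.09, "grip": 0.45}
    - {"x": 1, "y": -0.3, "z": -0.16, "roll": -0.09, "grip": 0.45}
    - {"x": 1, "y": -0.12, "z": -0.16, "roll": -0.064, "grip": 0.45}
    - {"x": 1, "y": 0.01, "z": -0.16, "roll": 0, "grip": 0.45}
    - {"x": 1, "y": 0.01, "z": -0.16, "roll": 0, "grip": 0.45}
    - {"x": 1, "y": 0.02, "z": -0.16, "roll": 0, "grip": 0.45}
    - {"x": 1, "y": 0.02, "z": -0.16, "roll": 0, "grip": 0.45}
    - {"x": 0, "y": 0, "z": 0, "roll": 0, "grip": 0.45}

```text
t: 17.1
tcp_pos: [0.5467, -0.0918, 0.1961]
orientation: [0.741, 0.672, 0.0, 0.0]
force: [-0.1, -0.4, -1.1]
finger_gap: 0.0622
grip_force: 0.0
```

```bash
python3 - <<'E'
from plan import *
import pickle
c=cam('wrist');save(c,'w6.png',s=1.2);pickle.dump(c,open('w6.pkl','wb'))
n=np.array([.05,.496,.867]);n/=np.linalg.norm(n);rc=np.array([.6174,.0089,.0469]);az=np.arctan2(n[1],n[0])
yd=np.array([-np.sin(az),np.cos(az),0]);xd=np.cross(yd,n);xd*=np.sign(xd[2])
P=cloud(c);D=P-rc;h=D@n;X=D@xd;Y=D@yd
box=(abs(X)<.075)&(abs(Y)<.14)
hh,e=np.histogram(h[box],np.arange(-.03,.06,.002));print([(round(float(x),3),int(k)) for x,k in zip(e,hh) if k>30])
m=(box&(h>.006)&(h<.0145)).astype(np.uint8);m=cv2.morphologyEx(m,cv2.MORPH_OPEN,np.ones((5,5)))
k,l,st,_=cv2.connectedComponentsWithStats(m)
for i in range(1,k):
    if st[i,4]<400:continue
    q=l==i;r=cv2.minAreaRect((np.c_[X[q],Y[q]]*1000).astype(np.float32));hm=np.median(h[q])
    print(st[i],np.round(r[1],1),round(r[2],1),hm,'top',(rc+xd*r[0][0]/1e3+yd*r[0][1]/1e3+n*hm).round(4),np.percentile(Y[q],[1,99]),np.percentile(X[q],[1,99]))
print(yd,monitor.sense()['tcp_pos'])
E
```

```text
[(-0.03, 94), (-0.028, 101), (-0.026, 95), (-0.024, 106), (-0.022, 104), (-0.02, 106), (-0.018, 100), (-0.016, 117), (-0.014, 101), (-0.012, 70), (-0.004, 155), (-0.002, 6306), (0.0, 8452), (0.002, 408), (0.004, 628), (0.006, 507), (0.008, 2505), (0.01, 2674), (0.012, 162), (0.014, 170), (0.016, 161), (0.018, 2040), (0.02, 2763)]
[ 212   13   55   93 4898] [100.7  50.3] 0.2 0.010022582005763137 top [0.544  0.0249 0.0535] [0.04981213 0.09838197] [-0.05255047  0.04530737]
[-0.99495743  0.10029813  0.        ] [ 0.54655849 -0.09263688  0.19585556]
```

View pics/w6.png

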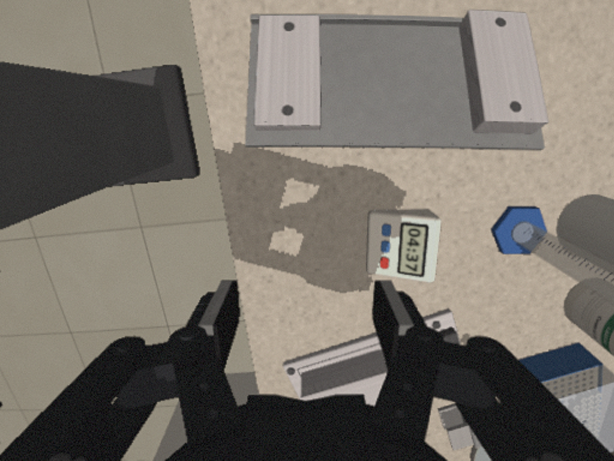

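The thin plate is at (288,70) in the picture, measured 100.7×50.3 mm and 10 mm above the ramp. The middle plate at (505,70) stays.

```bash
python3 -c "
from plan import *
show(([.5442,.0264,.1],84.3),([.5442,.0264,.054],84.3,.012))"
```

```text
from [ 0.5466 -0.0926  0.1959] 84.38
-- 6 [0.5442 0.0264 0.1001] 84.27
1 x x1 y-0.12 z0.81 roll0.001
4 x x1 y-0.12 z0.81
1 x x0.91 y-0.11 z0.74
-- 4 [0.5442 0.0264 0.0541] 84.27
3 x z0.6
1 x z0.5
```

Request:
step_arm:
  targets:
    - {"x": 1, "y": -0.12, "z": 0.81, "roll": 0.001, "grip": 0.3}
    - {"x": 1, "y": -0.12, "z": 0.81, "roll": 0, "grip": 0.3}
    - {"x": 1, "y": -0.12, "z": 0.81, "roll": 0, "grip": 0.3}
    - {"x": 1, "y": -0.12, "z": 0.81, "roll": 0, "grip": 0.3}
    - {"x": 1, "y": -0.12, "z": 0.81, "roll": 0, "grip": 0.3}
    - {"x": 0.91, "y": -0.11, "z": 0.74, "roll": 0, "grip": 0.3}
    - {"x": 0, "y": 0, "z": 0.6, "roll": 0, "grip": 0.3}
    - {"x": 0, "y": 0, "z": 0.6, "roll": 0, "grip": 0.3}
    - {"x": 0, "y": 0, "z": 0.6, "roll": 0, "grip": 0.3}
    - {"x": 0, "y": 0, "z": 0.5, "roll": 0, "grip": 0.3}
    - {"x": 0, "y": 0, "z": 0, "roll": 0, "grip": 0.3}
  newtons: 30

```text
t: 18.52
tcp_pos: [0.5439, 0.0257, 0.0532]
orientation: [0.742, 0.67, -0.0, -0.0]
force: [0.4, -0.1, -0.6]
finger_gap: 0.0556
grip_force: 0.0
```

Request:
step_arm:
  targets:
    - {"x": 0, "y": 0, "z": 0.15, "roll": 0, "grip": 0.3}
    - {"x": 0, "y": 0, "z": 0.1, "roll": 0, "grip": 0.3}
    - {"x": 0, "y": 0, "z": 0, "roll": 0, "grip": 0.3}

```text
t: 18.9
tcp_pos: [0.5442, 0.0259, 0.049]
orientation: [0.742, 0.671, 0.0, 0.0]
force: [-0.2, 0.3, 0.9]
finger_gap: 0.0554
grip_force: 0.0
```

Still free; I'll go down in small steps to feel the ramp.

Request:
step_arm:
  targets:
    - {"x": 0, "y": 0, "z": 0.1, "roll": 0, "grip": 0.3}
    - {"x": 0, "y": 0, "z": 0, "roll": 0, "grip": 0.3}

```text
t: 19.15
tcp_pos: [0.5441, 0.0259, 0.0468]
orientation: [0.742, 0.671, -0.0, -0.0]
force: [-0.4, 0.1, 0.5]
finger_gap: 0.0556
grip_force: 0.0
```

Request:
step_arm:
  targets:
    - {"x": 0, "y": 0, "z": 0.08, "roll": 0, "grip": 0.3}
    - {"x": 0, "y": 0, "z": 0, "roll": 0, "grip": 0.3}

```text
t: 19.4
tcp_pos: [0.5441, 0.0259, 0.0452]
orientation: [0.742, 0.671, -0.0, -0.0]
force: [-0.4, 0.4, 0.0]
finger_gap: 0.0555
grip_force: 0.0
```

Request:
step_arm:
  targets:
    - {"x": 0, "y": 0, "z": 0, "roll": 0, "grip": -1}
    - {"x": 0, "y": 0, "z": 0, "roll": 0, "grip": -1}
    - {"x": 0, "y": 0, "z": 0, "roll": 0, "grip": -1}
  newtons: 40

```text
t: 19.77
tcp_pos: [0.5443, 0.0259, 0.0457]
orientation: [0.742, 0.671, 0.0, 0.0]
force: [-1.8, 0.3, 6.2]
finger_gap: 0.0485
grip_force: 41.6
```

Request:
step_arm:
  targets:
    - {"x": 0, "y": 0, "z": -0.4, "roll": 0, "grip": -1}
    - {"x": 0, "y": 0, "z": -0.8, "roll": 0, "grip": -1}
    - {"x": 0, "y": 0, "z": -1, "roll": 0, "grip": -1}
    - {"x": 0, "y": 0, "z": -1, "roll": 0, "grip": -1}
    - {"x": 0, "y": 0, "z": -1, "roll": 0, "grip": -1}
    - {"x": 0, "y": 0, "z": -1, "roll": 0, "grip": -1}
    - {"x": 0, "y": 0, "z": 0, "roll": 0, "grip": -1}

```text
t: 20.65
tcp_pos: [0.5447, 0.0258, 0.1504]
orientation: [0.742, 0.671, 0.001, 0.001]
force: [-0.1, -0.3, -1.6]
finger_gap: 0.0483
grip_force: 41.6
```

```bash
python3 - <<'E'
from edge import *
c=cam('wrist');save(c,'w7.png');P=cloud(c);s=monitor.sense();t=s['tcp_pos'];print(t,s['force'],s['finger_gap'])
yw=np.radians(yaw_of(s));tx=np.array([np.cos(yw),np.sin(yw)]);ty=np.array([np.sin(yw),-np.cos(yw)])
q=P.reshape(-1,3);L=np.c_[(q[:,:2]-t[:2])@tx,(q[:,:2]-t[:2])@ty,q[:,2]-t[2]]
for x in np.arange(-.06,.08,.01):
    w=L[(abs(L[:,0]-x)<.003)&(abs(L[:,1])<.012)&(abs(L[:,2])<.06)]
    if len(w)>5:print(round(x,3),len(w),np.median(w[:,2]).round(4))
show(([*(S+.0*fx),.19],15.2))
E
```

```text
[0.54414239 0.02589768 0.14931609] [-1.14155844  0.57212815 -1.68545093] 0.048516019055804764
-0.04 14 0.0293
-0.03 607 0.0259
-0.02 603 0.0201
-0.01 579 0.0143
0.0 561 0.0085
0.01 529 0.0028
0.02 517 -0.0031
0.03 494 -0.0089
0.04 388 -0.0143
from [0.5441 0.0259 0.1493] 84.21
-- 16 [ 0.5754 -0.3165  0.1899] 15.23
1 x x-1 y0.19 z-0.12 roll0.09
1 x x-1 y0.39 z-0.13 roll0.09
1 x x-1 y0.62 z-0.14 roll0.09
1 x x-1 y0.9 z-0.16 roll0.09
1 x x-0.77 y1 z-0.15 roll0.09
1 x x-0.52 y1 z-0.13 roll0.09
1 x x-0.31 y1 z-0.12 roll0.062
3 x x-0.18 y1 z-0.12
1 x x-0.17 y1 z-0.12
1 x x-0.18 y1 z-0.12
1 x x-0.17 y1 z-0.12
1 x x-0.18 y1 z-0.12
1 x x-0.17 y1 z-0.12
1 x x-0.18 y1 z-0.12
```

```bash
python3 -c "
from edge import *
p=S+.0133*fx-.0006*fy
show(([*p,.18],15.1),([*p,.08],15.1))"
```

```text
from [0.5441 0.0259 0.1493] 84.21
-- 16 [ 0.5884 -0.3139  0.1799] 15.12
1 x x-1 y0.23 z-0.09 roll0.09
1 x x-1 y0.44 z-0.1 roll0.09
1 x x-1 y0.67 z-0.11 roll0.09
1 x x-1 y0.97 z-0.12 roll0.09
1 x x-0.71 y1 z-0.11 roll0.09
1 x x-0.47 y1 z-0.1 roll0.09
1 x x-0.27 y1 z-0.09 roll0.063
1 x x-0.13 y1 z-0.09
1 x x-0.14 y1 z-0.09
1 x x-0.13 y1 z-0.09
1 x x-0.14 y1 z-0.09
1 x x-0.13 y1 z-0.09
1 x x-0.14 y1 z-0.09
1 x x-0.13 y1 z-0.09
1 x x-0.14 y1 z-0.09
1 x x-0.13 y0.97 z-0.09
-- 5 [ 0.5884 -0.3139  0.0799] 15.12
5 x z1
```

Request:
step_arm:
  targets:
    - {"x": -1, "y": 0.23, "z": -0.1, "roll": 0.09, "grip": -1}
    - {"x": -1, "y": 0.44, "z": -0.1, "roll": 0.09, "grip": -1}
    - {"x": -1, "y": 0.67, "z": -0.1, "roll": 0.09, "grip": -1}
    - {"x": -1, "y": 0.97, "z": -0.1, "roll": 0.09, "grip": -1}
    - {"x": -0.71, "y": 1, "z": -0.1, "roll": 0.09, "grip": -1}
    - {"x": -0.47, "y": 1, "z": -0.1, "roll": 0.09, "grip": -1}
    - {"x": -0.27, "y": 1, "z": -0.1, "roll": 0.063, "grip": -1}
    - {"x": -0.13, "y": 1, "z": -0.1, "roll": 0, "grip": -1}
    - {"x": -0.14, "y": 1, "z": -0.1, "roll": 0, "grip": -1}
    - {"x": -0.13, "y": 1, "z": -0.1, "roll": 0, "grip": -1}
    - {"x": -0.14, "y": 1, "z": -0.1, "roll": 0, "grip": -1}
    - {"x": -0.13, "y": 1, "z": -0.1, "roll": 0, "grip": -1}
  newtons: 25

```text
t: 22.2
tcp_pos: [0.5783, -0.2358, 0.1734]
orientation: [0.991, 0.132, -0.0, -0.0]
force: [-0.3, 0.6, -1.6]
finger_gap: 0.0483
grip_force: 41.6
```

Request:
step_arm:
  targets:
    - {"x": -0.14, "y": 1, "z": -0.1, "roll": 0, "grip": -1}
    - {"x": -0.13, "y": 1, "z": -0.1, "roll": 0, "grip": -1}
    - {"x": -0.14, "y": 1, "z": -0.1, "roll": 0, "grip": -1}
    - {"x": -0.13, "y": 0.97, "z": -0.1, "roll": 0, "grip": -1}
    - {"x": 0, "y": 0, "z": 1, "roll": 0, "grip": -1}
    - {"x": 0, "y": 0, "z": 1, "roll": 0, "grip": -1}
    - {"x": 0, "y": 0, "z": 1, "roll": 0, "grip": -1}
    - {"x": 0, "y": 0, "z": 1, "roll": 0, "grip": -1}
    - {"x": 0, "y": 0, "z": 0.9, "roll": 0, "grip": -1}
    - {"x": 0, "y": 0, "z": 0, "roll": 0, "grip": -1}

```text
t: 23.45
tcp_pos: [0.588, -0.3141, 0.082]
orientation: [0.991, 0.132, -0.001, -0.001]
force: [-0.4, 0.1, -1.1]
finger_gap: 0.0485
grip_force: 41.6
```

```bash
cat > side.py <<'E'
from edge import *
c=cam('wrist');P=cloud(c);s=monitor.sense();t=s['tcp_pos'];save(c,'sd%d.png'%(s['t']*100));pickle.dump(c,open('sd.pkl','wb'))
print(s['t'],t,'stand axes',((t[:2]-S)@fx).round(4),((t[:2]-S)@fy).round(4),round(yaw_of(s),2),s['force'].round(1),s['grip_force'])
q=P.reshape(-1,3);L=np.c_[(q[:,:2]-S)@fx,(q[:,:2]-S)@fy,q[:,2]]
print([(round(float(x),3),np.median(w[:,2]).round(4).item()) for x in np.arange(-.06,.075,.005) for w in [L[(abs(L[:,0]-x)<.0015)&(abs(L[:,1])<.012)&(L[:,2]<.11)]] if len(w)>5])
E
python3 side.py
```

```text
23.5 [ 0.58849541 -0.31437173  0.08322775] stand axes 0.0132 -0.0012 15.11 [ 0.1  0.3 -1. ] 41.59673273563385
[(-0.025, 0.1095), (-0.02, 0.1083), (-0.015, 0.1053), (-0.01, 0.1026), (-0.005, 0.0996), (-0.0, 0.0967), (0.005, 0.0938), (0.01, 0.091), (0.015, 0.0882), (0.02, 0.0851), (0.025, 0.0822), (0.03, 0.0793), (0.035, 0.0764), (0.04, 0.0735), (0.045, 0.0706), (0.05, 0.0669), (0.055, 0.0113), (0.06, 0.0103), (0.065, 0.0102), (0.07, 0.0103)]
```

Request:
step_arm:
  targets:
    - {"x": -0.05, "y": 0, "z": 0.35, "roll": 0, "grip": -1}
    - {"x": -0.1, "y": 0, "z": 0.15, "roll": 0, "grip": -1}
    - {"x": -0.12, "y": 0, "z": 0.15, "roll": 0, "grip": -1}
  newtons: 20

```text
t: 23.88
tcp_pos: [0.5839, -0.3155, 0.0713]
orientation: [0.991, 0.132, 0.001, 0.001]
force: [1.5, 1.8, 3.5]
finger_gap: 0.0482
grip_force: 43.2
```

Request:
step_arm:
  targets:
    - {"x": -0.1, "y": 0, "z": 0.15, "roll": 0, "grip": -1}
    - {"x": -0.1, "y": 0, "z": 0.15, "roll": 0, "grip": -1}
  newtons: 20

```text
t: 24.12
tcp_pos: [0.5797, -0.3167, 0.0652]
orientation: [0.991, 0.132, 0.001, 0.001]
force: [0.4, 0.8, 5.2]
finger_gap: 0.048
grip_force: 46.2
```

```bash
python3 side.py
```

```text
24.175 [ 0.57943265 -0.31664981  0.06476824] stand axes 0.0038 -0.001 15.11 [1.2 0.5 6.7] 46.34540677070618
[(-0.04, 0.0868), (-0.035, 0.0857), (-0.03, 0.0844), (-0.025, 0.0828), (-0.02, 0.0813), (-0.015, 0.0797), (-0.01, 0.0782), (-0.005, 0.0767), (-0.0, 0.0752), (0.005, 0.0736), (0.01, 0.0722), (0.015, 0.0706), (0.02, 0.0691), (0.025, 0.0675), (0.03, 0.0661), (0.035, 0.0645), (0.04, 0.0631), (0.045, 0.0617), (0.05, 0.0593), (0.055, 0.0103), (0.06, 0.0103), (0.065, 0.0105), (0.07, 0.0102)]
```

Request:
step_arm:
  targets:
    - {"x": -0.07, "y": 0, "z": 0.17, "roll": 0, "grip": -1}
    - {"x": -0.05, "y": 0, "z": 0.17, "roll": 0, "grip": -1}
    - {"x": -0.03, "y": 0, "z": 0.15, "roll": 0, "grip": -1}
  newtons: 20

```text
t: 24.55
tcp_pos: [0.5763, -0.3177, 0.0555]
orientation: [0.991, 0.131, 0.0, 0.001]
force: [-3.0, 0.2, 7.9]
finger_gap: 0.0485
grip_force: 49.3
```

```bash
python3 side.py
```

```text
24.6 [ 0.57611512 -0.31766082  0.05503451] stand axes 0.0003 -0.0011 15.11 [-1.1 -0.1  6.1] 49.320151805877686
[(-0.045, 0.0696), (-0.04, 0.0694), (-0.035, 0.0689), (-0.03, 0.0683), (-0.025, 0.0678), (-0.02, 0.0674), (-0.015, 0.0668), (-0.01, 0.0663), (-0.005, 0.0657), (-0.0, 0.0652), (0.005, 0.0646), (0.01, 0.0641), (0.015, 0.0636), (0.02, 0.0631), (0.025, 0.0626), (0.03, 0.0621), (0.035, 0.0615), (0.04, 0.0611), (0.045, 0.0606), (0.05, 0.0594), (0.055, 0.0104), (0.06, 0.0103), (0.065, 0.0102), (0.07, 0.0102)]
```

Request:
step_arm:
  targets:
    - {"x": -0.03, "y": 0, "z": 0.12, "roll": 0, "grip": -1}
    - {"x": 0, "y": 0, "z": 0.08, "roll": 0, "grip": -1}
    - {"x": 0, "y": 0, "z": 0, "roll": 0, "grip": 0.4}
    - {"x": 0, "y": 0, "z": 0, "roll": 0, "grip": 0.4}
    - {"x": 0, "y": 0, "z": 0, "roll": 0, "grip": 0.4}
  newtons: 20

```text
t: 25.22
tcp_pos: [0.5758, -0.3172, 0.0503]
orientation: [0.991, 0.132, -0.0, -0.0]
force: [0.3, 0.1, -0.4]
finger_gap: 0.0597
grip_force: 0.0
```

```bash
python3 side.py; python3 - <<'E'
from edge import *
c=pickle.load(open('sd.pkl','rb'));print(top(c,.06))
E
```

```text
25.275 [ 0.5758506  -0.31722324  0.05031058] stand axes 0.0002 -0.0006 15.12 [-0.2 -0.  -0.6] 0.0
[(-0.045, 0.0602), (-0.04, 0.0602), (-0.035, 0.0601), (-0.03, 0.0602), (-0.025, 0.0603), (-0.02, 0.0602), (-0.015, 0.0602), (-0.01, 0.0601), (-0.005, 0.0601), (-0.0, 0.06), (0.005, 0.0602), (0.01, 0.0601), (0.015, 0.0602), (0.02, 0.0602), (0.025, 0.0602), (0.03, 0.0602), (0.035, 0.0603), (0.04, 0.0603), (0.045, 0.0602), (0.05, 0.0597), (0.055, 0.0105), (0.06, 0.0102), (0.065, 0.0102), (0.07, 0.0102)]
{'front': 0.0534, 'yaw_front': -0.0847, 'z': 0.0602, 'L': 0.0236, 'yawL': -0.134, 'R': -0.0256, 'yawR': -0.155, 'ymid': -0.001}
```

Request:
step_arm:
  targets:
    - {"x": 0.1, "y": 0, "z": 0.02, "roll": 0, "grip": -1}
    - {"x": 0, "y": 0, "z": 0, "roll": 0, "grip": -1}
    - {"x": 0, "y": 0, "z": 0, "roll": 0, "grip": -1}
    - {"x": 0, "y": 0, "z": -0.15, "roll": 0, "grip": -1}
    - {"x": -0.5, "y": 0, "z": 0, "roll": 0, "grip": -1}
    - {"x": 0, "y": 0, "z": 0, "roll": 0, "grip": -1}
  newtons: 25

```text
t: 26.02
tcp_pos: [0.5674, -0.3195, 0.0529]
orientation: [0.991, 0.131, -0.0, -0.0]
force: [-0.3, 0.2, -0.4]
finger_gap: 0.0493
grip_force: 26.3
```

```bash
python3 side.py; python3 - <<'E'
from edge import *
c=pickle.load(open('sd.pkl','rb'));print(top(c,.063))
P=cloud(c);L=np.dstack([(P[...,:2]-S)@fx,(P[...,:2]-S)@fy,P[...,2]])
m=(abs(L[...,2]-.05)<.003)&(L[...,0]>.03)&(L[...,0]<.06)&(abs(L[...,1])<.02)
ct=np.argwhere(m)[:,::-1];X=plane(c,ct,.05);x=(X[:,:2]-S)@fx;yy=(X[:,:2]-S)@fy;print(len(x),'thick top strip x',np.percentile(x,[1,50,99]))
for l in(-.015,-.005,.005,.015):
    w=abs(yy-l)<.004;print(l,x[w].max() if w.any() else None)
E
```

```text
26.075 [ 0.56770253 -0.31951133  0.05295739] stand axes -0.0083 -0.0007 15.08 [ 0.2  1.1 -1.5] 26.30907565355301
[(-0.055, 0.0626), (-0.05, 0.0627), (-0.045, 0.0627), (-0.04, 0.0627), (-0.035, 0.0627), (-0.03, 0.0627), (-0.025, 0.0627), (-0.02, 0.0627), (-0.015, 0.0626), (-0.01, 0.0625), (-0.005, 0.0626), (-0.0, 0.0626), (0.005, 0.0626), (0.01, 0.0627), (0.015, 0.0627), (0.02, 0.0627), (0.025, 0.0628), (0.03, 0.0628), (0.035, 0.0627), (0.04, 0.0626), (0.045, 0.0503), (0.05, 0.0109), (0.055, 0.0103), (0.06, 0.0102), (0.065, 0.0102), (0.07, 0.0102)]
{'front': 0.0432, 'yaw_front': -0.2927, 'z': 0.0627, 'L': 0.024, 'yawL': 0.0093, 'R': -0.025, 'yawR': 0.0401, 'ymid': -0.0005}
1065 thick top strip x [0.04191091 0.04562324 0.04880448]
-0.015 0.04876642775965874
-0.005 0.048768859730680625
0.005 0.04878835151666455
0.015 0.048822989651193444
```

Request:
step_arm:
  targets:
    - {"x": 0.3, "y": 0, "z": 0, "roll": 0, "grip": -1}
    - {"x": 0, "y": 0, "z": 0, "roll": 0, "grip": -1}
    - {"x": 0, "y": 0, "z": 0.13, "roll": 0, "grip": -1}
    - {"x": 0, "y": 0, "z": 0, "roll": 0, "grip": 0.4}
    - {"x": 0, "y": 0, "z": 0, "roll": 0, "grip": 0.4}
    - {"x": 0, "y": 0, "z": -0.5, "roll": 0, "grip": 0.4}
    - {"x": 0, "y": 0, "z": -1, "roll": 0, "grip": 0.4}
    - {"x": 0, "y": 0, "z": 0, "roll": 0, "grip": 0.4}

```text
t: 27.08
tcp_pos: [0.5747, -0.3184, 0.0826]
orientation: [0.991, 0.132, 0.001, 0.001]
force: [-1.1, -0.2, -0.7]
finger_gap: 0.0601
grip_force: 0.0
```

```bash
python3 side.py; python3 - <<'E'
from edge import *
c=pickle.load(open('sd.pkl','rb'));print(top(c,.06))
show(([.44,.22,.20],73))
E
```

```text
27.125 [ 0.57423311 -0.31804278  0.08130754] stand axes -0.0016 -0.001 15.11 [-0.5  0.1 -0.7] 0.0
[(-0.05, 0.0599), (-0.045, 0.0603), (-0.04, 0.0603), (-0.035, 0.0603), (-0.03, 0.0602), (-0.025, 0.0602), (-0.02, 0.0601), (-0.015, 0.06), (-0.01, 0.06), (-0.005, 0.0601), (-0.0, 0.0604), (0.005, 0.0603), (0.01, 0.0603), (0.015, 0.0603), (0.02, 0.0602), (0.025, 0.0602), (0.03, 0.0603), (0.035, 0.0603), (0.04, 0.0603), (0.045, 0.0603), (0.05, 0.0489), (0.055, 0.0104), (0.06, 0.0102), (0.065, 0.0101), (0.07, 0.0103)]
{'front': 0.0501, 'yaw_front': -0.0849, 'z': 0.0602, 'L': 0.0241, 'yawL': 0.1462, 'R': -0.025, 'yawR': -0.1601, 'ymid': -0.0005}
from [ 0.5742 -0.318   0.0813] 15.11
-- 24 [0.4401 0.22   0.1999] 72.98
1 x x0.02 y-1 z-0.21 roll-0.09
1 x x0.2 y-1 z-0.22 roll-0.09
1 x x0.4 y-1 z-0.23 roll-0.09
1 x x0.63 y-1 z-0.25 roll-0.09
1 x x0.91 y-1 z-0.29 roll-0.09
1 x x1 y-0.76 z-0.27 roll-0.055
12 x x1 y-0.6 z-0.25
1 x x1 y-0.61 z-0.25
1 x x1 y-0.6 z-0.25
1 x x1 y-0.61 z-0.25
1 x x1 y-0.6 z-0.25
1 x x1 y-0.61 z-0.25
1 x x0.86 y-0.51 z-0.21
```

```bash
python3 -c "
from plan import *
show(([.574,-.25,.16],40),([.586,.235,.2],73.5))"
```

```text
from [ 0.5742 -0.318   0.0813] 15.11
-- 4 [ 0.574  -0.25    0.1599] 39.98
1 x x0.22 y-0.84 z-1 roll-0.09
1 x x0.37 y-0.78 z-1 roll-0.09
1 x x0.5 y-0.7 z-1 roll-0.037
1 x x0.52 y-0.62 z-0.93
-- 23 [0.5859 0.2349 0.1999] 73.56
1 x x0.88 y-1 z-0.11 roll-0.09
1 x x1 y-0.79 z-0.11 roll-0.09
1 x x1 y-0.53 z-0.09 roll-0.09
1 x x1 y-0.32 z-0.09 roll-0.023
2 x x1 y-0.27 z-0.09
1 x x1 y-0.27 z-0.08
1 x x1 y-0.27 z-0.09
1 x x1 y-0.27 z-0.08
1 x x1 y-0.27 z-0.09
1 x x1 y-0.27 z-0.08
1 x x1 y-0.27 z-0.09
1 x x1 y-0.27 z-0.08
1 x x1 y-0.27 z-0.09
1 x x1 y-0.27 z-0.08
1 x x1 y-0.27 z-0.09
1 x x1 y-0.27 z-0.08
1 x x1 y-0.26 z-0.09
1 x x1 y-0.27 z-0.08
1 x x1 y-0.26 z-0.09
1 x x1 y-0.27 z-0.08
1 x x1 y-0.26 z-0.09
1 x x0.8 y-0.22 z-0.06
```

Request:
step_arm:
  targets:
    - {"x": 0, "y": 0, "z": -1, "roll": 0, "grip": 1}
    - {"x": 0.22, "y": -0.84, "z": -1, "roll": -0.09, "grip": 1}
    - {"x": 0.37, "y": -0.78, "z": -1, "roll": -0.09, "grip": 1}
    - {"x": 0.5, "y": -0.7, "z": -1, "roll": -0.037, "grip": 1}
    - {"x": 0.52, "y": -0.62, "z": -0.9, "roll": 0, "grip": 1}
    - {"x": 0.88, "y": -1, "z": -0.1, "roll": -0.09, "grip": 1}
    - {"x": 1, "y": -0.79, "z": -0.1, "roll": -0.09, "grip": 1}
    - {"x": 1, "y": -0.53, "z": -0.1, "roll": -0.09, "grip": 1}
    - {"x": 1, "y": -0.32, "z": -0.1, "roll": -0.023, "grip": 1}
    - {"x": 1, "y": -0.27, "z": -0.1, "roll": 0, "grip": 1}
    - {"x": 1, "y": -0.27, "z": 0, "roll": 0, "grip": 1}
    - {"x": 1, "y": -0.27, "z": 0, "roll": 0, "grip": 1}
  newtons: 30

```text
t: 28.62
tcp_pos: [0.5776, -0.0906, 0.1884]
orientation: [0.801, 0.598, -0.0, -0.0]
force: [-0.6, -0.4, -0.6]
finger_gap: 0.0856
grip_force: 0.0
```

Request:
step_arm:
  targets:
    - {"x": 1, "y": -0.27, "z": 0, "roll": 0, "grip": 1}
    - {"x": 1, "y": -0.27, "z": 0, "roll": 0, "grip": 1}
    - {"x": 1, "y": -0.27, "z": 0, "roll": 0, "grip": 1}
    - {"x": 1, "y": -0.27, "z": 0, "roll": 0, "grip": 1}
    - {"x": 1, "y": -0.27, "z": 0, "roll": 0, "grip": 1}
    - {"x": 1, "y": -0.27, "z": 0, "roll": 0, "grip": 1}
    - {"x": 1, "y": -0.27, "z": 0, "roll": 0, "grip": 1}
    - {"x": 1, "y": -0.27, "z": 0, "roll": 0, "grip": 1}
    - {"x": 1, "y": -0.27, "z": 0, "roll": 0, "grip": 1}
    - {"x": 1, "y": -0.27, "z": 0, "roll": 0, "grip": 1}
    - {"x": 1, "y": -0.27, "z": 0, "roll": 0, "grip": 1}
    - {"x": 0, "y": 0, "z": 0, "roll": 0, "grip": 1}

```text
t: 30.12
tcp_pos: [0.5828, 0.1374, 0.1885]
orientation: [0.8, 0.599, 0.0, -0.0]
force: [0.9, 0.0, 0.5]
finger_gap: 0.0857
grip_force: 0.0
```

```bash
python3 - <<'E'
from edge import *
c=cam('wrist');save(c,'w8.png');P=cloud(c);s=monitor.sense();print(s['t'],s['tcp_pos'],yaw_of(s))
m=((abs(P[...,2]-.058)<.005)&(abs(P[...,0]-.603)<.1)&(abs(P[...,1]-.29)<.1)).astype(np.uint8)
m=cv2.morphologyEx(m,cv2.MORPH_CLOSE,np.ones((15,15)))
k,l,st,_=cv2.connectedComponentsWithStats(m);i=1+np.argmax(st[1:,4]);print(st[i],k)
cs,_=cv2.findContours((l==i).astype(np.uint8),cv2.RETR_EXTERNAL,cv2.CHAIN_APPROX_NONE)
X=plane(c,max(cs,key=len)[:,0],.058);print(cv2.minAreaRect((X[:,:2]*1000).astype(np.float32)),np.median(P[(l==i)&(abs(P[...,2]-.058)<.005)][:,2]))
show(([.602,.2925,.075],73.5))
E
```

```text
30.175 [0.58284627 0.13647052 0.18843555] 73.6213656457677
[ 196    0   64   82 4373] 2
((595.9581298828125, 265.25006103515625), (67.11724853515625, 54.57018280029297), 73.9288330078125) 0.05809909744779862
from [0.5828 0.1365 0.1884] 73.62
-- 8 [0.6021 0.2924 0.075 ] 73.51
1 x x1 y-0.17 z0.73 roll0.001
3 x x1 y-0.17 z0.73
1 x x1 y-0.16 z0.73
1 x x1 y-0.17 z0.73
1 x x1 y-0.16 z0.74
1 x x0.75 y-0.12 z0.55
```

View pics/w8.png

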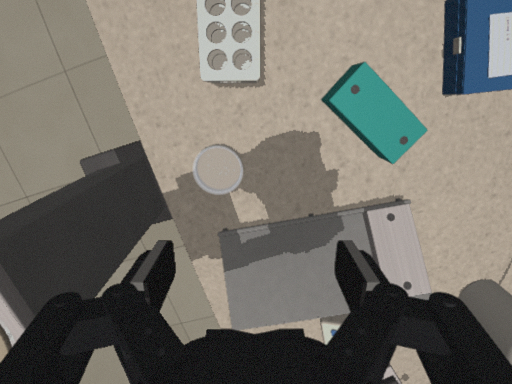

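The picture shows the near half of the rack at (230,40), with the dish at (217,170) and the turquoise block at (375,112). I'll move forward to see the whole rack.

Request:
step_arm:
  targets:
    - {"x": 1, "y": -0.17, "z": 0, "roll": 0, "grip": 1}
    - {"x": 1, "y": -0.17, "z": 0, "roll": 0, "grip": 1}
    - {"x": 1, "y": -0.17, "z": 0, "roll": 0, "grip": 1}
    - {"x": 1, "y": -0.17, "z": 0, "roll": 0, "grip": 1}
    - {"x": 0, "y": 0, "z": 0, "roll": 0, "grip": 1}

```text
t: 30.8
tcp_pos: [0.5924, 0.2181, 0.1883]
orientation: [0.8, 0.6, -0.0, -0.0]
force: [0.3, -0.6, 0.2]
finger_gap: 0.0857
grip_force: 0.0
```

```bash
python3 - <<'E'
from edge import *
c=cam('wrist');save(c,'w9.png');P=cloud(c);s=monitor.sense();print(s['t'],s['tcp_pos'],yaw_of(s))
m=((abs(P[...,2]-.058)<.005)&(abs(P[...,0]-.603)<.1)&(abs(P[...,1]-.29)<.1)).astype(np.uint8)
m=cv2.morphologyEx(m,cv2.MORPH_CLOSE,np.ones((15,15)))
k,l,st,_=cv2.connectedComponentsWithStats(m);i=1+np.argmax(st[1:,4]);print(st[i],k)
cs,_=cv2.findContours((l==i).astype(np.uint8),cv2.RETR_EXTERNAL,cv2.CHAIN_APPROX_NONE)
X=plane(c,max(cs,key=len)[:,0],.058);rc=cv2.minAreaRect((X[:,:2]*1000).astype(np.float32));print(rc)
ce=np.array(rc[0])/1000
show(([*ce,.075],73.9),([*ce,.032],73.9,.012))
E
```

```text
30.85 [0.5923952  0.21710553 0.18829575] 73.62585619667144
[ 212   25   63  141 8292] 2
((604.5889892578125, 294.29974365234375), (125.99378204345703, 55.269248962402344), 73.97557830810547)
from [0.5924 0.2171 0.1883] 73.63
-- 6 [0.6046 0.2944 0.0751] 73.86
1 x x0.68 y-0.09 z1 roll-0.002
1 x x0.69 y-0.09 z1
1 x x0.68 y-0.08 z1
1 x x0.69 y-0.09 z1
1 x x0.68 y-0.08 z1
1 x x0.46 y-0.06 z0.66
-- 4 [0.6046 0.2944 0.0321] 73.86
3 x z0.6
1 x z0.35
```

Request:
step_arm:
  targets:
    - {"x": 0.68, "y": -0.09, "z": 1, "roll": -0.002, "grip": 1}
    - {"x": 0.69, "y": -0.09, "z": 1, "roll": 0, "grip": 1}
    - {"x": 0.68, "y": -0.08, "z": 1, "roll": 0, "grip": 1}
    - {"x": 0.69, "y": -0.09, "z": 1, "roll": 0, "grip": 1}
    - {"x": 0.68, "y": -0.08, "z": 1, "roll": 0, "grip": 1}
    - {"x": 0.46, "y": -0.06, "z": 0.66, "roll": 0, "grip": 0.8}
    - {"x": 0, "y": 0, "z": 0.6, "roll": 0, "grip": 0.8}
    - {"x": 0, "y": 0, "z": 0.6, "roll": 0, "grip": 0.8}
    - {"x": 0, "y": 0, "z": 0.6, "roll": 0, "grip": 0.8}
    - {"x": 0, "y": 0, "z": 0.35, "roll": 0, "grip": 0.8}
    - {"x": 0, "y": 0, "z": 0, "roll": 0, "grip": 0.8}
  newtons: 30

```text
t: 32.22
tcp_pos: [0.6047, 0.2935, 0.0319]
orientation: [0.8, 0.6, -0.0, -0.0]
force: [1.1, 0.3, 0.2]
finger_gap: 0.0766
grip_force: 0.0
```

Request:
step_arm:
  targets:
    - {"x": 0, "y": 0, "z": 0, "roll": 0, "grip": -1}
    - {"x": 0, "y": 0, "z": 0, "roll": 0, "grip": -1}
    - {"x": 0, "y": 0, "z": 0, "roll": 0, "grip": -1}
    - {"x": 0, "y": 0, "z": 0, "roll": 0, "grip": -1}

```text
t: 32.72
tcp_pos: [0.6051, 0.2938, 0.0334]
orientation: [0.8, 0.6, 0.001, 0.0]
force: [-1.5, -1.0, 6.5]
finger_gap: 0.0516
grip_force: 30.1
```

Request:
step_arm:
  targets:
    - {"x": 0, "y": 0, "z": -0.4, "roll": 0, "grip": -1}
    - {"x": 0, "y": 0, "z": -0.8, "roll": 0, "grip": -1}
    - {"x": 0, "y": 0, "z": -1, "roll": 0, "grip": -1}
    - {"x": 0, "y": 0, "z": -1, "roll": 0, "grip": -1}
    - {"x": 0, "y": 0, "z": -1, "roll": 0, "grip": -1}
    - {"x": 0, "y": 0, "z": -1, "roll": 0, "grip": -1}
    - {"x": 0, "y": 0, "z": -1, "roll": 0, "grip": -1}
    - {"x": 0, "y": 0, "z": -1, "roll": 0, "grip": -1}
    - {"x": 0, "y": 0, "z": 0, "roll": 0, "grip": -1}

```text
t: 33.85
tcp_pos: [0.6053, 0.2939, 0.1786]
orientation: [0.8, 0.6, 0.002, 0.001]
force: [-0.4, 0.4, -1.7]
finger_gap: 0.0509
grip_force: 31.4
```

```bash
python3 - <<'E'
from edge import *
c=cam('wrist');save(c,'w10.png',s=1.2);pickle.dump(c,open('w10.pkl','wb'));P=cloud(c);s=monitor.sense();t=s['tcp_pos'];print(s['t'],t,yaw_of(s),s['force'],s['finger_gap'])
yw=np.radians(yaw_of(s));tx=np.array([np.cos(yw),np.sin(yw)]);ty=np.array([np.sin(yw),-np.cos(yw)])
q=P.reshape(-1,3);L=np.c_[(q[:,:2]-t[:2])@tx,(q[:,:2]-t[:2])@ty,q[:,2]-t[2]]
g=L[(abs(L[:,2]-.026)<.01)&(L[:,0]>.015)&(L[:,0]<.075)&(abs(L[:,1])<.04)]
A=np.c_[g[:,:2],np.ones(len(g))];w=np.linalg.lstsq(A,g[:,2],rcond=None)[0]
for _ in range(3):
    e=g[:,2]-A@w;k=abs(e)<.003;w=np.linalg.lstsq(A[k],g[k,2],rcond=None)[0]
print('top plane',w,'front/side',np.percentile(g[k],[0.5,99.5],axis=0))
E
```

```text
33.9 [0.60484679 0.29371779 0.17704653] 73.78594787589563 [ 0.24000493 -0.13374869 -1.21005775] 0.05078777649541891
top plane [ 0.00581079 -0.00320154  0.02583202] front/side [[ 0.01516603 -0.02687438  0.02342827]
 [ 0.06375898  0.02765973  0.02765383]]
```

View pics/w10.png

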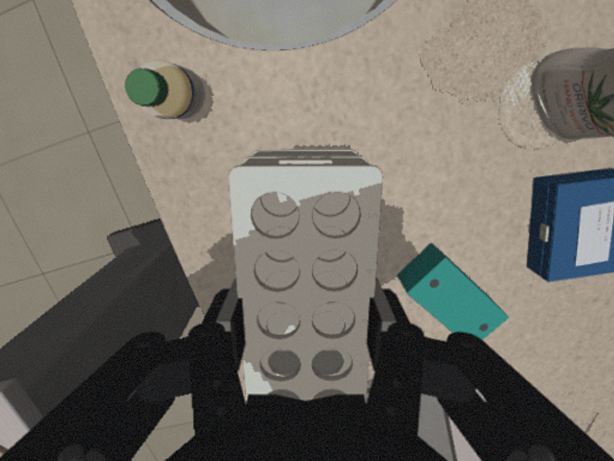

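The rack is held level and central: its front end is at +64 mm, and its underside is 32 mm below the TCP. I count 11 pictures viewed, one over the limit, so I'll use numbers only from here.

```bash
python3 -c "
from edge import *
p=S-.0003*fx-.0006*fy
show(([*(p-.02*fx),.185],15.12),([*p,.16],15.12),([*p,.1],15.12))"
```

```text
from [0.6048 0.2937 0.177 ] 73.79
-- 29 [ 0.556  -0.3226  0.185 ] 15.12
1 x x-1 y0.21 z-0.01 roll0.09
1 x x-1 y0.4 z-0.01 roll0.09
1 x x-1 y0.63 z-0.02 roll0.09
1 x x-1 y0.92 z-0.02 roll0.09
1 x x-0.75 y1 z-0.02 roll0.09
1 x x-0.5 y1 z-0.01 roll0.062
7 x x-0.36 y1 z-0.01
1 x x-0.36 y1 z-0.02
1 x x-0.36 y1 z-0.01
1 x x-0.36 y1 z-0.02
1 x x-0.35 y1 z-0.01
1 x x-0.36 y1 z-0.02
1 x x-0.35 y1 z-0.01
1 x x-0.36 y1 z-0.02
1 x x-0.35 y1 z-0.01
1 x x-0.36 y1 z-0.02
1 x x-0.35 y1 z-0.01
1 x x-0.36 y1 z-0.02
1 x x-0.35 y1 z-0.01
1 x x-0.36 y1 z-0.02
1 x x-0.35 y1 z-0.01
1 x x-0.36 y1 z-0.02
1 x x-0.18 y0.51 z-0.01
-- 2 [ 0.5753 -0.3173  0.16  ] 15.12
1 x x0.8 z1
1 x x0.2 z0.25
-- 3 [ 0.5753 -0.3173  0.1   ] 15.12
3 x z1
```

Request:
step_arm:
  targets:
    - {"x": -1, "y": 0.21, "z": -0.02, "roll": 0.09, "grip": -1}
    - {"x": -1, "y": 0.4, "z": -0.02, "roll": 0.09, "grip": -1}
    - {"x": -1, "y": 0.63, "z": -0.02, "roll": 0.09, "grip": -1}
    - {"x": -1, "y": 0.92, "z": -0.02, "roll": 0.09, "grip": -1}
    - {"x": -0.75, "y": 1, "z": -0.02, "roll": 0.09, "grip": -1}
    - {"x": -0.5, "y": 1, "z": -0.02, "roll": 0.062, "grip": -1}
    - {"x": -0.36, "y": 1, "z": -0.02, "roll": 0, "grip": -1}
    - {"x": -0.36, "y": 1, "z": -0.02, "roll": 0, "grip": -1}
    - {"x": -0.36, "y": 1, "z": -0.02, "roll": 0, "grip": -1}
    - {"x": -0.36, "y": 1, "z": -0.02, "roll": 0, "grip": -1}
    - {"x": -0.36, "y": 1, "z": -0.02, "roll": 0, "grip": -1}
    - {"x": -0.36, "y": 1, "z": -0.02, "roll": 0, "grip": -1}

```text
t: 35.4
tcp_pos: [0.5833, 0.0254, 0.1812]
orientation: [0.991, 0.132, 0.0, 0.0]
force: [0.3, 0.8, -1.8]
finger_gap: 0.0504
grip_force: 31.4
```

Request:
step_arm:
  targets:
    - {"x": -0.36, "y": 1, "z": -0.02, "roll": 0, "grip": -1}
    - {"x": -0.36, "y": 1, "z": -0.02, "roll": 0, "grip": -1}
    - {"x": -0.36, "y": 1, "z": -0.02, "roll": 0, "grip": -1}
    - {"x": -0.36, "y": 1, "z": -0.02, "roll": 0, "grip": -1}
    - {"x": -0.36, "y": 1, "z": -0.02, "roll": 0, "grip": -1}
    - {"x": -0.36, "y": 1, "z": 0, "roll": 0, "grip": -1}
    - {"x": -0.36, "y": 1, "z": 0, "roll": 0, "grip": -1}
    - {"x": -0.36, "y": 1, "z": 0, "roll": 0, "grip": -1}
    - {"x": -0.36, "y": 1, "z": 0, "roll": 0, "grip": -1}
    - {"x": -0.36, "y": 1, "z": 0, "roll": 0, "grip": -1}
    - {"x": -0.36, "y": 1, "z": 0, "roll": 0, "grip": -1}
    - {"x": -0.36, "y": 1, "z": 0, "roll": 0, "grip": -1}

```text
t: 36.9
tcp_pos: [0.5624, -0.2288, 0.1831]
orientation: [0.991, 0.132, 0.0, -0.0]
force: [0.1, 0.5, -1.4]
finger_gap: 0.0508
grip_force: 31.4
```

Request:
step_arm:
  targets:
    - {"x": -0.35, "y": 1, "z": 0, "roll": 0, "grip": -1}
    - {"x": -0.35, "y": 1, "z": 0, "roll": 0, "grip": -1}
    - {"x": -0.35, "y": 1, "z": 0, "roll": 0, "grip": -1}
    - {"x": -0.35, "y": 1, "z": 0, "roll": 0, "grip": -1}
    - {"x": -0.18, "y": 0.5, "z": 0, "roll": 0, "grip": -1}
    - {"x": 0, "y": 0, "z": 0, "roll": 0, "grip": -1}

```text
t: 37.65
tcp_pos: [0.5554, -0.3231, 0.1829]
orientation: [0.991, 0.131, -0.0, -0.0]
force: [-0.6, 0.3, -0.8]
finger_gap: 0.0509
grip_force: 31.4
```

```bash
python3 -c "
from edge import *
p=S-.0003*fx-.0006*fy
s=monitor.sense();print(s['t'],s['force'],s['finger_gap'])
show(([*p,.16],15.12),([*p,.1],15.12))"
```

```text
37.65 [-0.63255342  0.29234584 -0.84451875] 0.050918391364261954
from [ 0.5554 -0.3231  0.1829] 15.07
-- 2 [ 0.5754 -0.3173  0.1601] 15.07
1 x x0.91 y-0.01 z1
1 x x0.13 y-0.01 z0.14
-- 3 [ 0.5754 -0.3173  0.1001] 15.07
3 x z1
```

Request:
step_arm:
  targets:
    - {"x": 0.91, "y": -0.01, "z": 1, "roll": 0, "grip": -1}
    - {"x": 0.13, "y": -0.01, "z": 0.6, "roll": 0, "grip": -1}
    - {"x": 0, "y": 0, "z": 1, "roll": 0, "grip": -1}
    - {"x": 0, "y": 0, "z": 0.8, "roll": 0, "grip": -1}
    - {"x": 0, "y": 0, "z": 0.6, "roll": 0, "grip": -1}
    - {"x": 0, "y": 0, "z": 0, "roll": 0, "grip": -1}

```text
t: 38.4
tcp_pos: [0.5752, -0.3165, 0.1023]
orientation: [0.991, 0.132, -0.001, -0.001]
force: [-0.3, 0.0, -1.2]
finger_gap: 0.0508
grip_force: 31.5
```

```bash
cat > rk.py <<'E'
from edge import *
c=cam('wrist');P=cloud(c);s=monitor.sense();t=s['tcp_pos'];print(s['t'],t,'stand axes',((t[:2]-S)@fx).round(4),((t[:2]-S)@fy).round(4),round(yaw_of(s),2),s['force'].round(1))
z=t[2]+.0258 if len(sys.argv)<2 else float(sys.argv[1])
L=np.dstack([(P[...,:2]-S)@fx,(P[...,:2]-S)@fy,P[...,2]])
m=(abs(L[...,2]-z)<.004)&(abs(L[...,0])<.08)&(abs(L[...,1])<.05)
m=cv2.morphologyEx(m.astype(np.uint8),cv2.MORPH_CLOSE,np.ones((9,9)))
cs,_=cv2.findContours(m,cv2.RETR_EXTERNAL,cv2.CHAIN_APPROX_NONE);X=plane(c,max(cs,key=len)[:,0],z);C=np.c_[(X[:,:2]-S)@fx,(X[:,:2]-S)@fy]
f=C[(C[:,0]>C[:,0].max()-.003)&(abs(C[:,1])<.018)];print('front',np.median(f[:,0]).round(4),'yaw',-np.degrees(np.polyfit(f[:,1],f[:,0],1)[0]))
a=C[(C[:,0]>.02)&(C[:,0]<.055)];print('sides',np.median(a[a[:,1]>0,1]).round(4),np.median(a[a[:,1]<0,1]).round(4))
g=L[(m>0)&(abs(L[...,2]-z)<.004)];w=np.linalg.lstsq(np.c_[g[:,:2],np.ones(len(g))],g[:,2],rcond=None)[0];print('top plane',w.round(4))
E
python3 rk.py
```

```text
38.45 [ 0.57549882 -0.31675625  0.10318932] stand axes -0.0 -0.0001 15.11 [ 1.  -1.2 -0.9]
front 0.0636 yaw -0.031823580231592916
sides 0.0272 -0.0261
top plane [-0.0022  0.0065  0.1269]
```

Request:
step_arm:
  targets:
    - {"x": 0, "y": 0.04, "z": 0.25, "roll": 0, "grip": -1}
    - {"x": 0, "y": 0, "z": 0.15, "roll": 0, "grip": -1}
    - {"x": 0, "y": 0, "z": 0.08, "roll": 0, "grip": -1}
    - {"x": 0, "y": 0, "z": 0, "roll": 0, "grip": -1}

```text
t: 38.95
tcp_pos: [0.5757, -0.3175, 0.0937]
orientation: [0.991, 0.131, 0.0, 0.0]
force: [-0.4, -0.2, -0.4]
finger_gap: 0.0508
grip_force: 31.5
```

Request:
step_arm:
  targets:
    - {"x": 0, "y": 0, "z": 0.06, "roll": 0, "grip": -1}
    - {"x": 0, "y": 0, "z": 0.03, "roll": 0, "grip": -1}

```text
t: 39.2
tcp_pos: [0.5759, -0.3176, 0.0932]
orientation: [0.991, 0.132, 0.001, 0.001]
force: [-3.7, 3.6, 11.0]
finger_gap: 0.0508
grip_force: 31.7
```

Request:
step_arm:
  targets:
    - {"x": 0, "y": 0, "z": -0.04, "roll": 0, "grip": -1}
    - {"x": 0, "y": 0, "z": 0, "roll": 0, "grip": 0.6}
    - {"x": 0, "y": 0, "z": 0, "roll": 0, "grip": 0.6}
    - {"x": 0, "y": 0, "z": 0, "roll": 0, "grip": 0.6}
    - {"x": 0, "y": 0, "z": 0, "roll": 0, "grip": 0.6}

```text
t: 39.83
tcp_pos: [0.5757, -0.3175, 0.0924]
orientation: [0.991, 0.132, -0.0, -0.0]
force: [-0.5, -0.8, -0.1]
finger_gap: 0.0683
grip_force: 0.0
```

```bash
python3 rk.py .118
```

```text
39.875 [ 0.57573184 -0.31748676  0.09242332] stand axes 0.0 -0.0008 15.11 [-0.5 -0.  -0.3]
front 0.0637 yaw -0.0527940479593365
sides 0.0268 -0.0275
top plane [ 0.0021 -0.0005  0.1179]
```

Request:
step_arm:
  targets:
    - {"x": 0, "y": 0, "z": -0.3, "roll": 0, "grip": 0.6}
    - {"x": 0, "y": 0, "z": -0.8, "roll": 0, "grip": 0.6}
    - {"x": 0, "y": 0, "z": -1, "roll": 0, "grip": 0.6}
    - {"x": 0, "y": 0, "z": -1, "roll": 0, "grip": 0.6}
    - {"x": 0, "y": 0, "z": -1, "roll": 0, "grip": 0.6}
    - {"x": -0.5, "y": 0, "z": -1, "roll": 0, "grip": 0.6}
    - {"x": -1, "y": 0, "z": -0.5, "roll": 0, "grip": 0.6}
    - {"x": -1, "y": 0, "z": -0.5, "roll": 0, "grip": 0.6}
    - {"x": -1, "y": 0, "z": -0.5, "roll": 0, "grip": 0.6}
    - {"x": -1, "y": 0, "z": 0, "roll": 0, "grip": 0.6}
    - {"x": 0, "y": 0, "z": 0, "roll": 0, "grip": 0.6}
    - {"x": 0, "y": 0, "z": 0, "roll": 0, "grip": 0.6}

```text
t: 41.38
tcp_pos: [0.4888, -0.341, 0.2245]
orientation: [0.991, 0.131, 0.0, -0.0]
force: [0.3, 0.5, 0.3]
finger_gap: 0.0685
grip_force: 0.0
```

```bash
python3 - <<'E'
from edge import *
for n in('scene','top','wrist'):
    c=cam(n);P=cloud(c);L=np.dstack([(P[...,:2]-S)@fx,(P[...,:2]-S)@fy,P[...,2]]).reshape(-1,3)
    g=L[(abs(L[:,0])<.075)&(abs(L[:,1])<.04)&(abs(L[:,2]-.118)<.006)]
    if len(g)>50:
        w=np.linalg.lstsq(np.c_[g[:,:2],np.ones(len(g))],g[:,2],rcond=None)[0];rc=cv2.minAreaRect((g[:,:2]*1000).astype(np.float32));print(n,len(g),w.round(4),rc)
    b=L[(L[:,0]>.078)&(L[:,0]<.10)&(abs(L[:,1])<.02)&(L[:,2]>.08)&(L[:,2]<.16)]
    for lo,hi in((.098,.11),(.12,.134)):
        q=b[(b[:,2]>lo)&(b[:,2]<hi)]
        if len(q):print('  blade',len(q),np.median(q[:,2]).round(4))
    save(c,'end_%s.png'%n)
a,b0=pickle.load(open('c1.pkl','rb'))
b1=cam('top');D=np.abs(b1['color'].astype(int)-b0['color']).max(2);m=cv2.morphologyEx((D>45).astype(np.uint8),cv2.MORPH_OPEN,np.ones((3,3)))
k,l,st,_=cv2.connectedComponentsWithStats(m);print([s.tolist() for s in st[1:] if s[4]>25])
E
```

```text
scene 471 [ 0.0026 -0.0023  0.1175] ((-1.448211669921875, 0.223876953125), (57.72081756591797, 129.20159912109375), 89.72503662109375)
  blade 42 0.1048
  blade 45 0.1269
top 549 [0.0009 0.0018 0.1189] ((-1.1036949157714844, -0.5711536407470703), (126.13357543945312, 56.51087188720703), 0.11811523884534836)
  blade 22 0.1052
  blade 58 0.1281
wrist 6846 [-0.001  -0.0009  0.1181] ((0.3441925048828125, -0.4948005676269531), (55.49516677856445, 126.45227813720703), 89.81475830078125)
[[238, 185, 11, 12, 98], [177, 196, 10, 16, 89], [387, 196, 46, 66, 1269], [331, 205, 56, 52, 917], [232, 213, 26, 15, 289], [468, 239, 6, 9, 36], [447, 255, 19, 28, 258], [295, 263, 73, 95, 962], [419, 264, 29, 23, 365], [197, 270, 47, 40, 439], [269, 289, 29, 35, 134], [412, 294, 7, 6, 27], [214, 299, 76, 69, 2672], [170, 323, 25, 25, 207], [153, 324, 33, 27, 187], [261, 338, 64, 46, 1806], [317, 349, 114, 35, 2173], [189, 353, 29, 31, 736], [221, 369, 30, 15, 202]]
```

```bash
python3 - <<'E'
from edge import *
a,b0=pickle.load(open('c1.pkl','rb'))
for n,c in(('start',a),('now',cam('scene'))):
    P=cloud(c).reshape(-1,3)
    for nm,x,y,z in(('brown',.531,-.434,.1),('timer',.646,-.149,.025),('dish',.542,.144,.012)):
        g=P[(abs(P[:,0]-x)<.06)&(abs(P[:,1]-y)<.06)&(P[:,2]>z)&(P[:,2]<.13)];print(n,nm,len(g),np.median(g,0).round(3))
print(order.sign_off())
E
```

```text
start brown 131 [ 0.529 -0.454  0.116]
start timer 137 [ 0.654 -0.156  0.03 ]
start dish 72 [0.54  0.142 0.014]
now brown 130 [ 0.529 -0.455  0.116]
now timer 13 [ 0.645 -0.132  0.028]
now dish 83 [0.538 0.141 0.014]
the job is handed in; nothing more can be done
None
```

I handed the job in at about 42 s: the rack stands central on the thick and thin plates with its top at about 118 mm, inside the 105–123 mm gauge gap, and the middle plate is still on the ramp; the timer was too hidden to confirm in the last check, and I viewed 11 pictures, one over the limit.

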